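Screening a rinsed gravel sample beside the laboratory sink

ROBOT

A 7-joint arm with a two-finger parallel gripper is mounted at the origin on the work surface. World frame = base frame: x ahead of the robot, y to its left, z up, the work surface at z = 0. Lengths are in m, angles in rad, forces in N, time in s.
With the tool pointing down it reaches from about 0.35 to 0.775 m from the base axis. Payload 3.1 kg.
Tool frame: the origin (TCP) lies at the very end of the fingers, on their centre line; the grasp point (between the pads) lies 19 mm behind it (hold_point_z is the distance from the TCP to the grasp point, in m); z points along the fingers, y is the line along which they close (so a half turn about z gives the same grasp; the last joint's range is limited). The gripper opens to 85 mm and grips with 20 to 120 N. Pads are 22 mm wide; open, the fingers measure 114 mm over their backs; the gripper's body (76 mm by 85 mm) begins 54 mm behind the grasp point. The pads swing forward as they close: fully open they stand 13 mm farther back than shut.
Start: joints at [-1.287, 0.311, 0.014, 1.512, -0.004, 1.319, -0.027], TCP at [0.176, 0.521, 0.231] pointing down, gripper open.
Joint ranges: [-2.7, 2.7], [-0.3, 1.91], [-1.27, 1.3], [0.12, 2.57], [-1.44, 4.58], [0.2, 2.03], [-3.05, 3.05]. Speed limits (rad/s): [2.79, 2.79, 3.14, 3.14, 3.14, 3.14, 3.14].

INTERFACE

Orientations are given as a unit quaternion [x, y, z, w].
In Python, from bench import * gives the robot as it stands.
- The arm moves only by the tool play_rows, never from a script. Its argument "commands" is a list of rows, each a list of 2 entries, a list of its own where there are three numbers: the shift along the tool's x, y, z in m, then the turn, a rotation vector about the tool's x, y, z in rad. A call has 1 to 12 rows; each row is the pose to reach, as a shift and turn from the pose commanded when the call began, along the tool's axes at that moment; what a row does not reach only later rows make up. A row lasts 1/10 s, in which the tool goes at most 50 mm and 8.59 degrees, less where a joint would pass 70% of its speed; a pose out of reach is approached as far as the arm can. A call with a gripper value outside its range is refused whole. "gripper" is the closure, from -1 (fully open) to 1 (shut), set as the call begins (left out, the last holds). The fingers move at their own pace and stop on an object; the grip force is fixed at half the most. Time passes only in rows, so rows that repeat a pose let the fingers close. It gives the time, the measured TCP pose, the force, the opening and the grip force at its end, in the units of the state.
- get_obs(): the state, without advancing time (a new reading comes with each control period).
- get_image(name): name is "scene" or "side" or "wrist"; returns (picture, depth): 400x640x3 uint8, blue, green, red; 400x640 float32, m along the optical axis (not along the pixel's ray), 0 where there is no reading.
- camera_params(name): a dict with "fovy" (degrees; the focal length in pixels is half the picture's height over the tangent of half this angle, whatever the lens; pixels are square), "cx", "cy" (the principal point, pixels), "k1" (the pictures are not rectified: a ray, as slopes to the right and down, at radius r is drawn at 1 + k1 r^2 times it, then the intrinsics apply), "rvec" (rotation vector, rad) and "tvec" (3), from world to camera coordinates, as OpenCV has them; the wrist camera has in their place "T_tool_cam" (4x4, takes a point from camera to tool coordinates, whose origin is the TCP and whose axes are the flange's). Camera axes: x right, y down, z forward; pixel columns grow to the right and rows downward; lengths in m; the calibration is good to about 2 mm. A picture is of the moment at which its call begins: read the wrist's pose just before it. camera_params takes no time and is no camera call.
- finish_job(): hands the job in; it is judged then, once.
Trained networks look in the newest picture that a camera, given by its name, has taken for a name from the list of things; names that differ only in an ending like _2 or _b are one class to them, and where a whole thing is asked for, a point or a joint stands for the part that bears it (a point fixed in the world has none). Each returns a list of dicts, best first, with "p" (0 to 1); they miss things now and then, are a little off and sometimes report something else, mostly with a low value. They report only what shows in the picture. A call takes as long as a camera call. They do not tell look-alikes from the thing itself.
- cut_out(camera, query): "mask" (400x640 bool, what is visible of it) and "at" ([row, column] in pixels, amid what is visible of it).
The state is a dict: "clock": time; "joint_pos": joint angles; "dq": joint speeds; "joint_efforts": joint torques, N m; "eef_pos": TCP position; "tool_rot": TCP orientation; "force": force on the tool from outside, world axes, zero at the start; "wrist_torque": the same for the moment, N m; "gripper_width": opening from 0.0 (shut) to 1.0 (fully open); "grasp_force": force on a finger pad.
Only numpy, scipy, OpenCV 4.12 (cv2) and the standard library are available. Lean on these libraries where they do the work, as an engineer would, in place of code of your own. Each camera call takes 0.05 s, during which the arm holds its last target. There are 200 camera calls.

TASK

Take the scoop of rinsed stones, hold it low over the wire grate and tip all the stones out onto the grate, so that the five small ones fall through into the pan and the two big ones stay on top; then stand the empty scoop level on the bench again. Pick the two big stones off the grate and lay them in the white tray without dropping them. Do not knock the other things on the bench.

Things in the scene. Friction and masses are not known exactly. Their poses are not given: they have to be found in the camera images.
- scoop: flat-bottomed aluminium scoop standing level on the bench, all seven stones in it. Origin: centre of its underside, z up; its open mouth looks along its own -x, the back wall is at x +90 mm. Outside 180 long (x), 124 wide (y), floor 4 thick, inside 117 wide; side walls 50 high in the back half, sloping down to 18 at the mouth. Empty 0.25 kg, full about 0.68 kg
- scoop_handle (a point): middle of the scoop's handle, over the load: a straight level black bar along the scoop's x, 96 long, 24 wide (y), 20 high; its middle is at x +15, y 0, 112 above the scoop's underside, nearly over the full scoop's weight. 50 mm of air between bar and stones. Held by a strut to the back wall and, at x -30, by a thin arch from wall to wall
- scoop_lip (a point): middle of the pouring edge at the scoop's mouth: x -90, y 0, 4 above the underside in the scoop's frame. No wall across the mouth; tipped mouth down, stones begin to slide at 25 to 36 degrees and some 60 degrees empties it
- grate: steel catch pan with a wire grate let into it, fixed on the bench. Origin: centre of the pan's underside, z up. Pan outside 238 (x) by 283 (y) by 62 high, walls and floor 4 thick, flange 8 wide round the rim. Grate: 5 mm wires both ways at a pitch of 45 (square openings of 40), their tops 54.5 high, so the rim stands 7.5 above them; 45 mm free below the wires
- grate_top (a point): centre of the grate, at the top of the wires (54.5 above the bench)
- tray: shallow white plastic tray, fixed in place on the bench; origin: centre of its underside, z up. Outside 150 (x) by 200 (y) by 28 high, walls and floor 4 thick, open on top
- big1: one of the two big stones: irregular grey stone, one convex lump, the same grey as all the others; origin at its middle, so that it extends half its size to either side along its own axes. 70 (x) by 50 (y) by 46 (z), 0.15 to 0.23 kg; too big for the grate's openings in any pose
- big2: one of the two big stones: irregular grey stone, one convex lump, the same grey as all the others; origin at its middle, so that it extends half its size to either side along its own axes. 70 (x) by 50 (y) by 46 (z), 0.15 to 0.23 kg; too big for the grate's openings in any pose
- small1: one of the five small stones: irregular grey stone, one convex lump, the same grey as all the others; origin at its middle, so that it extends half its size to either side along its own axes. 20 (x) by 19.5 (y) by 18 (z), 10 g; falls through the grate's openings
- small2: one of the five small stones: irregular grey stone, one convex lump, the same grey as all the others; origin at its middle, so that it extends half its size to either side along its own axes. 20 (x) by 19.5 (y) by 18 (z), 10 g; falls through the grate's openings
- small3: one of the five small stones: irregular grey stone, one convex lump, the same grey as all the others; origin at its middle, so that it extends half its size to either side along its own axes. 20 (x) by 19.5 (y) by 18 (z), 10 g; falls through the grate's openings
- small4: one of the five small stones: irregular grey stone, one convex lump, the same grey as all the others; origin at its middle, so that it extends half its size to either side along its own axes. 20 (x) by 19.5 (y) by 18 (z), 10 g; falls through the grate's openings
- small5: one of the five small stones: irregular grey stone, one convex lump, the same grey as all the others; origin at its middle, so that it extends half its size to either side along its own axes. 20 (x) by 19.5 (y) by 18 (z), 10 g; falls through the grate's openings
- wash_bottle: bystander, loose: white wash bottle with a yellow cap, 74 across, 215 high with its bent spout; origin: centre of its underside
- bowl: bystander, loose: white porcelain bowl, 110 across, 55 high; origin: centre of its underside
- beaker: bystander, loose: glass beaker, 72 across, 95 high; origin: centre of its underside
- tip_box: bystander, loose: white box of blue pipette tips, 75 by 115, 58 high, with a clear lid standing open at its back to about 100; origin: centre of its underside
- reagent: bystander, loose: brown glass bottle, 64 across, 125 high; origin: centre of its underside
- spatula: bystander, loose: lying spatula, 170 long; origin: centre of its underside
Mind the look-alikes: they are no part of the job. Leave any green or yellow look-alike of the big2 alone.

How it is judged:
By the outcome, as a careful person would: the job done as asked, in the order asked, and still so for the second after the job is handed in, with the robot touching nothing.
It also fails if it takes over 72 s, if anything falls off the work surface, if the arm or the gripper's body presses on something with over 40 N, if the wrist force passes 120 N, or if a joint passes its speed limit or range.

## Working session

There is one attempt and no reset: what is moved stays moved. The work goes in short steps, Python scripts to look and compute and a tool call to move; the robot and the scene stay as the last step left them, time stands still between calls to the robot, and variables do not carry over. Pictures are saved under pics/ and viewed, at most 10 in all, crops included, and the job is handed in when it is done.

Besides the shell and the picture viewer there is one more tool, called after "Request:" as name([rows], argument=value, ...), one row to a line, values as JSON. play_rows: Moves the arm, as the interface text tells. Its arguments: {"type":"object","properties":{"commands":{"type":"array","items":{"type":"array"}},"gripper":{"type":"number"}},"required":["commands"]}

```bash
mkdir -p pics; ls; cat > h.py <<'E'
from bench import *
import numpy as np, cv2
from scipy.spatial.transform import Rotation as R
def cam(n):
    p=camera_params(n); f=200/np.tan(np.radians(p["fovy"])/2)
    if "rvec" in p:
        T=np.eye(4);T[:3,:3]=cv2.Rodrigues(np.array(p["rvec"],float))[0];T[:3,3]=np.ravel(p["tvec"]);Tw=np.linalg.inv(T)
    else:
        o=get_obs();T=np.eye(4);T[:3,:3]=R.from_quat(o["tool_rot"]).as_matrix();T[:3,3]=o["eef_pos"];Tw=T@np.array(p["T_tool_cam"])
    return p,f,Tw
def cloud(n,depth,Tw=None):
    p,f,T=cam(n); Tw=T if Tw is None else Tw
    v,u=np.mgrid[0:400,0:640]
    x=(u-p["cx"])/f;y=(v-p["cy"])/f
    xu,yu=x.copy(),y.copy()
    for _ in range(8):
        s=1+p["k1"]*(xu**2+yu**2);xu=x/s;yu=y/s
    P=np.stack([xu*depth,yu*depth,depth],-1)@Tw[:3,:3].T+Tw[:3,3]
    P[depth<=0]=np.nan
    return P
E
python3 - <<'E'
from h import *
im={}
for n in("scene","side"):
    b,d=get_image(n);np.savez(f"/tmp/{n}.npz",b=b,d=d);cv2.imwrite(f"pics/{n}0.png",b)
    P=cloud(n,d)
    print(n,camera_params(n))
    for q in("scoop","scoop_handle","grate","tray","wash_bottle","bowl","beaker","tip_box","reagent","spatula","big1"):
        for r in cut_out(n,q)[:3]:
            pts=P[r["mask"]];pts=pts[~np.isnan(pts[:,0])]
            print(q,round(r["p"],2),np.int32(r["at"]),np.round(np.median(pts,0),3),np.round(np.percentile(pts,2,0),3),np.round(np.percentile(pts,98,0),3))
o=get_obs();print(o)
E
```

```text
pics
scene {'fovy': 56.55170484995975, 'cx': 314.4287221210028, 'cy': 201.0056995597162, 'k1': -0.06878328078918429, 'rvec': array([ 1.79606202,  1.76603857, -0.72646663]), 'tvec': array([ 0.00945315, -0.30130304,  1.34499468])}
scoop 0.89 [219 466] [0.54  0.371 0.035] [0.415 0.307 0.002] [0.595 0.441 0.123]
scoop_handle 0.83 [211 461] [0.532 0.371 0.032] [0.402 0.307 0.   ] [0.595 0.444 0.123]
grate 0.69 [234 330] [0.564 0.021 0.017] [ 0.439 -0.124  0.002] [0.683 0.163 0.064]
tray 0.95 [222 185] [ 0.504 -0.347  0.006] [ 0.415 -0.452  0.002] [ 0.604 -0.243  0.031]
wash_bottle 0.78 [283 170] [ 0.755 -0.304  0.119] [ 0.716 -0.339  0.011] [ 0.772 -0.282  0.205]
wash_bottle 0.5 [298 245] [ 0.746 -0.157  0.062] [ 0.724 -0.186  0.003] [ 0.791 -0.122  0.096]
wash_bottle 0.46 [224 188] [ 0.503 -0.349  0.006] [ 0.416 -0.453  0.002] [ 0.597 -0.244  0.03 ]
bowl 0.57 [293 442] [0.732 0.273 0.028] [0.697 0.215 0.005] [0.797 0.312 0.057]
beaker 0.93 [299 248] [ 0.746 -0.157  0.061] [ 0.723 -0.186  0.002] [ 0.791 -0.122  0.096]
beaker 0.72 [213 464] [0.534 0.37  0.036] [0.415 0.307 0.002] [0.595 0.
[... 2031 characters left out ...]
pos': array([-1.2866946 ,  0.31090872,  0.01400104,  1.51152057, -0.00439329,
        1.31922161, -0.02718926]), 'dq': array([-0.00032336, -0.00057025,  0.00033597,  0.00010836, -0.00109705,
       -0.00053237, -0.00090362]), 'joint_efforts': array([-1.65871370e-04, -3.79817355e+01,  1.45410891e-01, -2.30859393e+01,
        1.20320710e-02,  1.55080750e-03,  1.29348385e-05]), 'eef_pos': array([0.1760104 , 0.52107422, 0.23129071]), 'tool_rot': array([ 1.62138349e-01,  9.86768035e-01, -1.54521651e-05,  1.21000149e-05]), 'force': array([ 0.02932192, -0.76811142, -0.62912554]), 'wrist_torque': array([-0.07888339,  0.05488312,  0.09010675]), 'grasp_force': 0.0, 'gripper_width': 0.9993967652422668}
```

```bash
python3 - <<'E'
from h import *
a=np.load("/tmp/scene.npz");P=cloud("scene",a["d"])
# handle bar: z in .105-.13
for n in("scene","side"):
    a=np.load(f"/tmp/{n}.npz");P=cloud(n,a["d"]).reshape(-1,3)
    with np.errstate(invalid="ignore"):
        m=(P[:,2]>.114)&(P[:,2]<.13)&(abs(P[:,0]-.5)<.15)&(abs(P[:,1]-.375)<.08)
    Q=P[m]; r=cv2.minAreaRect(np.float32(Q[:,:2]))
    print(n,m.sum(),np.round(Q.mean(0),3),r)
    with np.errstate(invalid="ignore"):
        m=(P[:,2]>.058)&(P[:,2]<.07)&(abs(P[:,0]-.56)<.15)&(abs(P[:,1]-.02)<.17)
    r=cv2.minAreaRect(np.float32(P[m][:,:2]));print("pan",m.sum(),r, np.median(P[m][:,2]))
    with np.errstate(invalid="ignore"):
        m=(P[:,2]>.022)&(P[:,2]<.034)&(abs(P[:,0]-.51)<.13)&(abs(P[:,1]+.35)<.13)
    r=cv2.minAreaRect(np.float32(P[m][:,:2]));print("tray",m.sum(),r)
b=cv2.imread("pics/scene0.png");s=cv2.imread("pics/side0.png")
cv2.imwrite("pics/c0.png",cv2.resize(b[100:360,110:560],(800,462)))
cv2.imwrite("pics/c1.png",cv2.resize(s[80:400,120:480],(675,600)))
E
```

```text
scene 316 [0.52  0.373 0.121] ((0.5186243057250977, 0.368291974067688), (0.043561093509197235, 0.09911039471626282), 89.80654907226562)
pan 1987 ((0.5589419007301331, 0.020050078630447388), (0.30014467239379883, 0.2560100257396698), 87.72440338134766) 0.06277877765722573
tray 522 ((0.5064608454704285, -0.3470679223537445), (0.1555546522140503, 0.19984163343906403), 18.70692253112793)
side 429 [0.514 0.379 0.121] ((0.5172524452209473, 0.3826397955417633), (0.10096660256385803, 0.03707726672291756), 9.786677360534668)
pan 1418 ((0.560440719127655, 0.019003212451934814), (0.3065953254699707, 0.2569999098777771), 87.8419418334961) 0.06295316996323186
tray 267 ((0.509090006351471, -0.3459792137145996), (0.14782166481018066, 0.21096710860729218), 18.736692428588867)
```

View pics/c0.png

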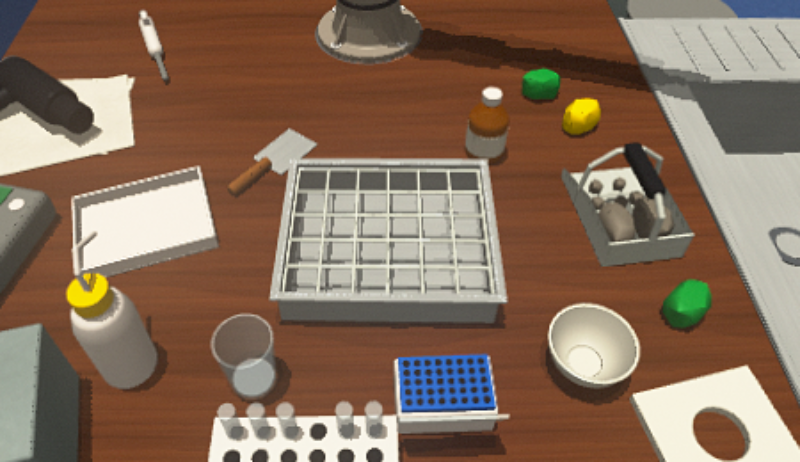

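View pics/c1.png

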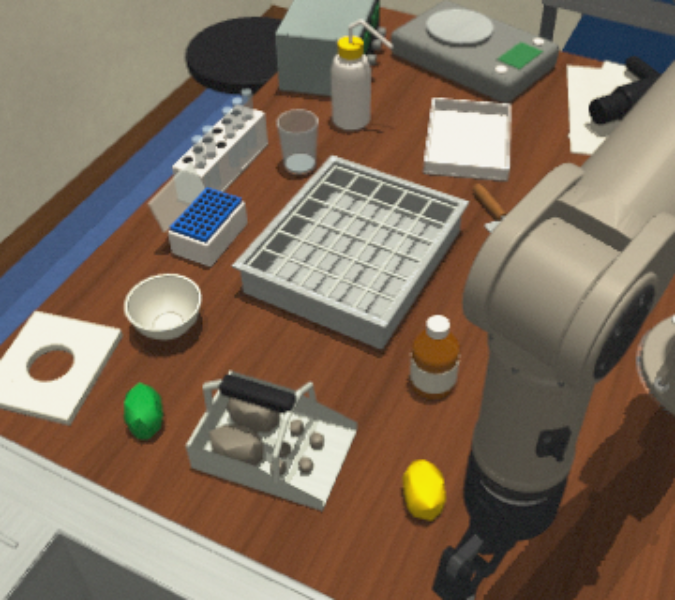

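The view shows the scoop with its mouth facing the robot (crop 1 ~630,205), the grate at ~385,235, and the tray at ~145,220. The green and yellow stones lie outside the scoop and are look-alikes, so I'll leave them alone. The two grey big stones are in the scoop. Next I'll get the yaws more precisely.

```bash
cat >> h.py <<'E'
def pose():
    o=get_obs();return np.array(o["eef_pos"]),R.from_quat(o["tool_rot"])
def topdown(yaw,tilt=0):
    # tool x = -scoop x, tool y = scoop y, tool z down ; tilt = mouth down (deg)
    c,s=np.cos(np.radians(yaw)),np.sin(np.radians(yaw))
    return R.from_matrix(np.array([[-c,-s,0],[-s,c,0],[0,0,-1.]]))*R.from_rotvec([0,-np.radians(tilt),0])
def delta(pos,rot,p0=None,r0=None):
    if p0 is None:p0,r0=pose()
    return np.round(r0.inv().apply(np.array(pos)-p0),3).tolist(),np.round((r0.inv()*rot).as_rotvec(),3).tolist()
E
python3 - <<'E'
from h import *
Q=[];W=[]
for n in("scene","side"):
    a=np.load(f"/tmp/{n}.npz");P=cloud(n,a["d"]);b=a["b"].max(-1)
    with np.errstate(invalid="ignore"):
        box=(abs(P[...,0]-.51)<.13)&(abs(P[...,1]-.375)<.09)
        m=box&(b<60)&(P[...,2]>.1)&(P[...,2]<.13)
        Q.append(P[m]);w=P[box&(P[...,2]>.006)&(P[...,2]<.06)];W.append(w)
    q=P[m];c=np.cov(q[:,:2].T);e=np.linalg.eigh(c)[1][:,1];print(n,len(q),q.mean(0),np.degrees(np.arctan2(e[1],e[0]))%180,q.min(0),q.max(0),cv2.minAreaRect(np.float32(q[:,:2])))
q=np.vstack(Q);print(cv2.minAreaRect(np.float32(q[:,:2])))
w=np.vstack(W);print("walls",len(w),cv2.minAreaRect(np.float32(w[:,:2])))
for n in W:print(cv2.minAreaRect(np.float32(n[:,:2])))
E
```

```text
scene 333 [0.52068065 0.37205158 0.11994706] 5.930805717891985 [0.47212171 0.35922796 0.1055263 ] [0.56308404 0.38991569 0.12671914] ((0.5169636011123657, 0.37411099672317505), (0.09137744456529617, 0.024810174480080605), 4.804819583892822)
side 434 [0.51474501 0.38008529 0.12064634] 6.286496300831033 [0.46850884 0.36293811 0.10848102] [0.56166417 0.39386087 0.12660792] ((0.5150039792060852, 0.3775988221168518), (0.09254472702741623, 0.025922251865267754), 4.907308101654053)
((0.5156634449958801, 0.3761003017425537), (0.09360247850418091, 0.029021143913269043), 4.907308101654053)
walls 4950 ((0.49391016364097595, 0.383736252784729), (0.19916708767414093, 0.15389178693294525), 3.5133097171783447)
((0.5013665556907654, 0.37327253818511963), (0.184553325176239, 0.12670543789863586), 7.244914531707764)
((0.4938427209854126, 0.38397887349128723), (0.19906222820281982, 0.15339916944503784), 3.513309955596924)
```

```bash
python3 - <<'E'
from h import *
print(delta([.516,.376,.20],topdown(5.5)), delta([.516,.376,.093],topdown(5.5)))
E
```

```text
([-0.369, -0.029, 0.031], [-0.0, 0.0, -0.422]) ([-0.369, -0.029, 0.138], [-0.0, 0.0, -0.422])
```

Request:
play_rows([
  [[-0.02,0,0.002],[0,0,-0.03]],
  [[-0.055,-0.004,0.005],[0,0,-0.08]],
  [[-0.1,-0.008,0.009],[0,0,-0.13]],
  [[-0.145,-0.012,0.013],[0,0,-0.19]],
  [[-0.19,-0.016,0.017],[0,0,-0.24]],
  [[-0.235,-0.02,0.021],[0,0,-0.29]],
  [[-0.28,-0.023,0.025],[0,0,-0.33]],
  [[-0.32,-0.026,0.028],[0,0,-0.37]],
  [[-0.35,-0.028,0.03],[0,0,-0.4]],
  [[-0.365,-0.029,0.031],[0,0,-0.42]],
  [[-0.369,-0.029,0.031],[0,0,-0.422]],
  [[-0.369,-0.029,0.031],[0,0,-0.422]],
], gripper=-1)

```text
clock: 2.4
eef_pos: [0.5163, 0.3755, 0.2001]
tool_rot: [-0.048, 0.999, 0.0, -0.0]
force: [0.6, 0.4, -0.4]
gripper_width: 0.999
grasp_force: 0.0
```

```bash
python3 - <<'E'
from h import *
o=get_obs();b,d=get_image("wrist");cv2.imwrite("pics/w1.png",b)
P=cloud("wrist",d)
with np.errstate(invalid="ignore"):
    m=(abs(P[...,0]-.515)<.09)&(abs(P[...,1]-.375)<.05)&(P[...,2]>.105)&(P[...,2]<.135)&(b.max(-1)<70)
q=P[m];print(m.sum(), cv2.minAreaRect(np.float32(q[:,:2])) if m.sum() else 0, np.median(q,0),o["joint_pos"],camera_params("wrist"))
print(o["eef_pos"],delta([.516,.376,.093],topdown(5.5)))
E
```

```text
3312 ((0.5137366056442261, 0.37741926312446594), (0.09393658488988876, 0.023879995569586754), 6.407665729522705) [0.50896714 0.37742858 0.12102603] [-0.7171281   0.51154603  0.09830578  1.29686927 -0.04985833  1.3360063
  1.04631733] {'fovy': 68.10796888771702, 'cx': 320.89472668018107, 'cy': 199.9816525016649, 'k1': -0.0017901246934600554, 'T_tool_cam': array([[-9.10390949e-05, -9.58494541e-01, -2.85110868e-01,
         7.28292341e-02],
       [ 9.99999366e-01, -4.07171963e-04,  1.04953230e-03,
         5.46721814e-04],
       [-1.12206014e-03, -2.85110592e-01,  9.58493970e-01,
        -1.41907100e-01],
       [ 0.00000000e+00,  0.00000000e+00,  0.00000000e+00,
         1.00000000e+00]])}
[0.51634038 0.37547807 0.20006418] ([-0.001, -0.001, 0.107], [0.001, -0.001, 0.001])
```

View pics/w1.png

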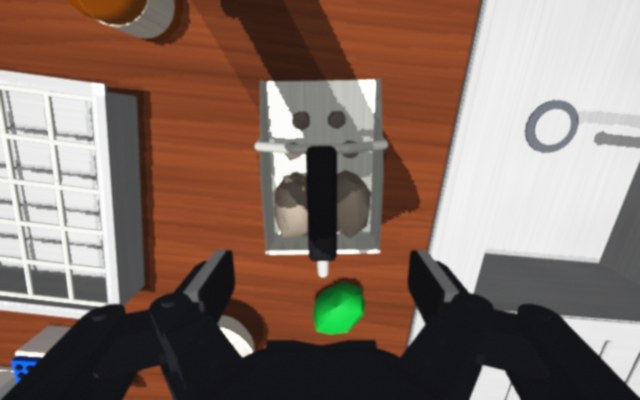

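The wrist picture shows the bar at about (320, 203), in line with the tool and between the open fingers at (215, 290) and (430, 290). I'll descend and close.

Request:
play_rows([
  [[0.001,0.001,0.02],[0,0,-0.01]],
  [[0.002,0.002,0.05],[0,0,-0.01]],
  [[0.002,0.002,0.08],[0,0,-0.01]],
  [[0.002,0.002,0.1],[0,0,-0.01]],
  [[0.002,0.002,0.107],[0,0,-0.01]],
  [[0.002,0.002,0.107],[0,0,-0.01]],
])

```text
clock: 3.05
eef_pos: [0.5123, 0.3782, 0.0926]
tool_rot: [-0.054, 0.999, -0.0, -0.001]
force: [0.3, 0.5, 0.6]
gripper_width: 0.996
grasp_force: 0.0
```

Request:
play_rows([
  [[0,0,0],[0,0,0]],
  [[0,0,0],[0,0,0]],
  [[0,0,0],[0,0,0]],
  [[0,0,0],[0,0,0]],
  [[0,0,0],[0,0,0]],
  [[0,0,0],[0,0,0]],
  [[0,0,0],[0,0,0]],
  [[0,0,0],[0,0,0]],
], gripper=1)

```text
clock: 3.85
eef_pos: [0.5147, 0.3765, 0.094]
tool_rot: [-0.053, 0.999, -0.0, 0.0]
force: [-0.8, -4.7, 4.9]
gripper_width: 0.273
grasp_force: 61.6
```

```bash
cat >> h.py <<'E'
def lip_tcp(lip,yaw,tilt):
    # TCP pose that puts the lip at `lip`
    rot=topdown(yaw,tilt); return np.array(lip)+rot.apply([-.105,0,-.090]),rot
E
python3 - <<'E'
from h import *
p,r=pose();t,rot=lip_tcp([.625,.02,.15],-2,15)
print(delta(t,rot),t)
up=p+[0,0,.14]
rr=R.from_rotvec((r.inv()*topdown(-2,0)).as_rotvec())
from scipy.spatial.transform import Slerp
S=Slerp([0,1],R.concatenate([r,rot]))
for s in np.linspace(0,1,12):
    w=3*s*s-2*s**3; print(delta(up+w*(t-up),S(w),p,r))
E
```

```text
([-0.15, -0.377, -0.17], [0.018, -0.261, 0.14]) [0.7030809  0.01727335 0.26410932]
([-0.0, -0.0, -0.14], [0.0, 0.0, 0.0])
([-0.004, -0.009, -0.141], [0.0, -0.006, 0.003])
([-0.013, -0.033, -0.143], [0.002, -0.023, 0.012])
([-0.027, -0.069, -0.145], [0.003, -0.048, 0.026])
([-0.045, -0.113, -0.149], [0.005, -0.078, 0.042])
([-0.065, -0.163, -0.153], [0.008, -0.113, 0.06])
([-0.085, -0.214, -0.157], [0.01, -0.148, 0.079])
([-0.105, -0.264, -0.161], [0.012, -0.182, 0.098])
([-0.122, -0.308, -0.164], [0.014, -0.213, 0.114])
([-0.137, -0.344, -0.167], [0.016, -0.238, 0.128])
([-0.146, -0.368, -0.169], [0.017, -0.255, 0.136])
([-0.15, -0.377, -0.17], [0.018, -0.261, 0.14])
```

Request:
play_rows([
  [[0,0,-0.005],[0,0,0]],
  [[0,0,-0.017],[0,0,0]],
  [[0,0,-0.036],[0,0,0]],
  [[0,0,-0.058],[0,0,0]],
  [[0,0,-0.08],[0,0,0]],
  [[0,0,-0.102],[0,0,0]],
  [[0,0,-0.122],[0,0,0]],
  [[0,0,-0.135],[0,0,0]],
  [[-0.002,-0.005,-0.14],[0,0,0]],
  [[-0.006,-0.016,-0.141],[0,-0.01,0.006]],
  [[-0.013,-0.033,-0.143],[0.001,-0.023,0.012]],
  [[-0.024,-0.06,-0.145],[0.003,-0.042,0.022]],
])

```text
clock: 5.05
eef_pos: [0.5433, 0.3199, 0.2365]
tool_rot: [-0.043, 0.999, -0.001, 0.02]
force: [0.2, 0.5, -7.7]
gripper_width: 0.27
grasp_force: 60.0
```

```bash
python3 - <<'E'
from h import *
p,r=pose();t,rot=lip_tcp([.625,.02,.15],-2,15)
print(get_obs()["gripper_width"],p,delta(t,rot))
E
```

```text
0.2702928506687298 [0.54333008 0.31985463 0.23650839] ([-0.134, -0.315, -0.021], [0.015, -0.222, 0.12])
```

Request:
play_rows([
  [[-0.01,-0.023,-0.001],[0.001,-0.015,0.008]],
  [[-0.021,-0.05,-0.003],[0.002,-0.033,0.018]],
  [[-0.034,-0.08,-0.005],[0.004,-0.055,0.03]],
  [[-0.048,-0.113,-0.007],[0.005,-0.08,0.043]],
  [[-0.062,-0.147,-0.009],[0.007,-0.104,0.056]],
  [[-0.077,-0.181,-0.012],[0.009,-0.128,0.069]],
  [[-0.091,-0.214,-0.014],[0.01,-0.152,0.082]],
  [[-0.105,-0.246,-0.016],[0.012,-0.175,0.094]],
  [[-0.117,-0.275,-0.018],[0.013,-0.195,0.105]],
  [[-0.127,-0.298,-0.02],[0.014,-0.21,0.114]],
  [[-0.132,-0.311,-0.021],[0.015,-0.219,0.118]],
  [[-0.134,-0.315,-0.021],[0.015,-0.222,0.12]],
])

```text
clock: 6.25
eef_pos: [0.7026, 0.0128, 0.2648]
tool_rot: [0.021, 0.991, -0.003, 0.131]
force: [-0.0, -0.7, -7.6]
gripper_width: 0.269
grasp_force: 60.1
```

```bash
python3 - <<'E'
from h import *
p,r=pose();print(p,get_obs()["joint_pos"])
b,d=get_image("side");cv2.imwrite("pics/s2.png",cv2.resize(b[60:360,120:520],(800,600)))
for L,t in(([.625,.02,.085],18),([.625,.02,.08],40),([.625,.02,.085],62)):print(L,t,delta(*lip_tcp(L,-2,t)))
# check yaw/lip via scene cloud: any lip points lowest of scoop
P=cloud("side",d)
for m in cut_out("side","scoop")[:1]:
    q=P[m["mask"]];q=q[~np.isnan(q[:,0])];print(np.percentile(q,2,0),np.percentile(q,98,0))
E
```

```text
[0.70261266 0.01279767 0.26484092] [-0.21924458  0.42807958  0.246419    1.30653655 -0.09516858  1.15711375
  1.54799712]
[0.625, 0.02, 0.085] 18 ([0.022, 0.003, 0.058], [-0.002, -0.052, -0.005])
[0.625, 0.02, 0.08] 40 ([0.066, 0.002, 0.032], [-0.002, -0.436, -0.005])
[0.625, 0.02, 0.085] 62 ([0.116, 0.002, 0.015], [-0.003, -0.82, -0.004])
[ 0.62727654 -0.20258603  0.00187238] [0.84846479 0.07655025 0.29043266]
```

View pics/s2.png

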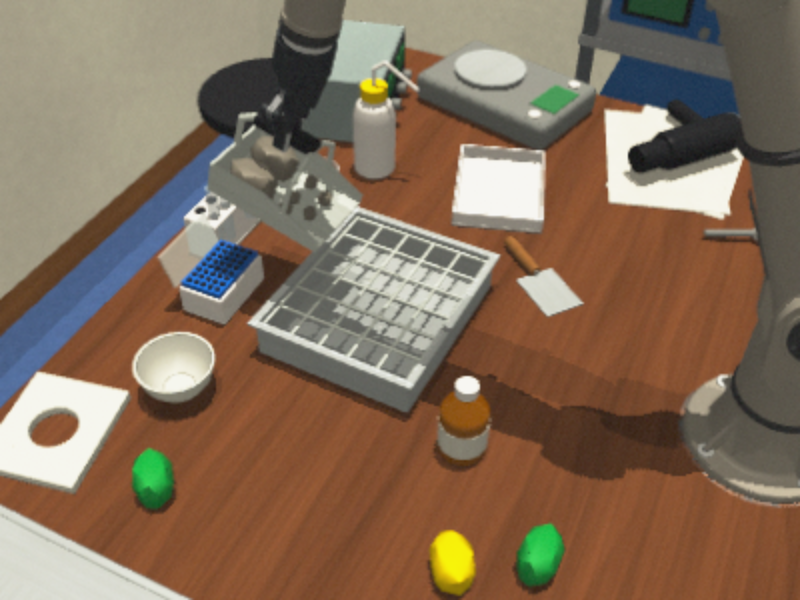

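Here the stones are all still in the scoop (290, 180) and the lip is at about (335, 235), over the grate's far edge. Before lowering, I'll check whether the scoop has turned in the grip.

```bash
python3 - <<'E'
from h import *
p,r=pose()
for n in("side","scene"):
    b,d=get_image(n);P=cloud(n,d)
    # into tool frame: scoop frame coords = (105 - tx?) 
    q=r.inv().apply((P.reshape(-1,3)-p))  # tool x=-scoop x
    s=np.stack([.015-q[:,0],q[:,1],.094-q[:,2]],1) # scoop frame
    for m in cut_out(n,"scoop")[:1]:
        k=m["mask"].ravel()&~np.isnan(s[:,0]);t=s[k]
        print(n,k.sum())
        for lo in np.arange(-.1,-.03,.01):
            w=t[(t[:,0]>lo)&(t[:,0]<lo+.01)&(abs(t[:,1])<.045)&(t[:,2]<.03)&(t[:,2]>-.03)]
            if len(w):print(round(lo,2),len(w),np.round(np.percentile(w[:,2],[10,50]),3))
E
```

```text
side 2235
-0.09 72 [0.003 0.006]
-0.08 80 [0.004 0.006]
-0.07 75 [0.004 0.006]
-0.06 49 [0.003 0.005]
-0.05 29 [0.004 0.006]
-0.04 56 [0.004 0.006]
-0.03 70 [0.004 0.006]
scene 3483
-0.1 1 [0.006 0.006]
-0.09 42 [0.005 0.006]
-0.08 55 [0.006 0.007]
-0.07 51 [0.006 0.007]
-0.06 62 [0.006 0.007]
-0.05 35 [0.006 0.007]
-0.04 17 [0.006 0.006]
-0.03 9 [0.005 0.006]
```

```bash
python3 - <<'E'
from h import *
p,r=pose();print(p)
print("lower",delta(*lip_tcp([.625,.02,.08],-2,20)))
p1,r1=lip_tcp([.625,.02,.08],-2,20)
for t in (22,24,26,28,30,32,34,36,38,40,44):print(t,delta(*lip_tcp([.625,.02,.08],-2,t),p1,r1))
p1,r1=lip_tcp([.625,.02,.08],-2,44)
for t in (47,50,53,56,59,62,65):print(t,delta(*lip_tcp([.625,.02,.08+(t-44)*.0005],-2,t),p1,r1))
E
```

```text
[0.70287481 0.02061859 0.26532909]
lower ([0.026, -0.003, 0.06], [0.003, -0.086, 0.001])
22 ([0.003, -0.0, -0.004], [-0.0, -0.035, -0.0])
24 ([0.007, -0.0, -0.007], [0.0, -0.07, 0.0])
26 ([0.01, -0.0, -0.01], [-0.0, -0.105, 0.0])
28 ([0.014, -0.0, -0.014], [0.0, -0.14, -0.0])
30 ([0.017, -0.0, -0.017], [-0.0, -0.175, -0.0])
32 ([0.021, -0.0, -0.02], [-0.0, -0.209, 0.0])
34 ([0.025, -0.0, -0.023], [0.0, -0.244, 0.0])
36 ([0.029, -0.0, -0.025], [0.0, -0.279, 0.0])
38 ([0.033, -0.0, -0.028], [0.0, -0.314, 0.0])
40 ([0.037, -0.0, -0.03], [-0.0, -0.349, 0.0])
44 ([0.046, -0.0, -0.035], [0.0, -0.419, 0.0])
47 ([0.004, 0.0, -0.006], [0.0, -0.052, -0.0])
50 ([0.008, 0.0, -0.013], [0.0, -0.105, 0.0])
53 ([0.012, 0.0, -0.019], [-0.0, -0.157, -0.0])
56 ([0.017, 0.0, -0.024], [-0.0, -0.209, -0.0])
59 ([0.022, 0.0, -0.03], [-0.0, -0.262, -0.0])
62 ([0.027, 0.0, -0.035], [0.0, -0.314, -0.0])
65 ([0.032, 0.0, -0.039], [-0.0, -0.367, -0.0])
```

Request:
play_rows([
  [[0.002,0,0.005],[0,-0.007,0]],
  [[0.006,0,0.014],[0,-0.02,0]],
  [[0.011,-0.001,0.026],[0.001,-0.037,0]],
  [[0.017,-0.002,0.039],[0.002,-0.056,0]],
  [[0.022,-0.002,0.051],[0.003,-0.073,0.001]],
  [[0.025,-0.003,0.058],[0.003,-0.083,0.001]],
  [[0.026,-0.003,0.06],[0.003,-0.086,0.001]],
  [[0.026,-0.003,0.06],[0.003,-0.086,0.001]],
])

```text
clock: 7.35
eef_pos: [0.6932, 0.0156, 0.2004]
tool_rot: [0.018, 0.985, -0.004, 0.174]
force: [-0.3, 0.3, -6.8]
gripper_width: 0.272
grasp_force: 60.2
```

Request:
play_rows([
  [[0.003,0,-0.004],[0,-0.035,0]],
  [[0.007,0,-0.007],[0,-0.07,0]],
  [[0.01,0,-0.01],[0,-0.105,0]],
  [[0.012,0,-0.012],[0,-0.122,0]],
  [[0.014,0,-0.014],[0,-0.14,0]],
  [[0.016,0,-0.016],[0,-0.157,0]],
  [[0.017,0,-0.017],[0,-0.175,0]],
  [[0.019,0,-0.019],[0,-0.192,0]],
  [[0.021,0,-0.02],[0,-0.209,0]],
  [[0.023,0,-0.022],[0,-0.227,0]],
  [[0.025,0,-0.023],[0,-0.244,0]],
  [[0.025,0,-0.023],[0,-0.244,0]],
])

```text
clock: 8.55
eef_pos: [0.6616, 0.0163, 0.2136]
tool_rot: [0.018, 0.956, -0.006, 0.293]
force: [0.7, 1.2, -5.1]
gripper_width: 0.271
grasp_force: 60.2
```

```bash
python3 - <<'E'
from h import *
p,r=pose();print(p,get_obs()["gripper_width"])
b,d=get_image("side");cv2.imwrite("pics/s3.png",cv2.resize(b[100:280,180:420],(800,600)))
for t in (38,42,46,50,54,58,62):print(t,delta(*lip_tcp([.625,.02,.08+(t-34)*.0004],-2,t)))
E
```

```text
[0.661582   0.01628797 0.21358533] 0.2706232550095173
38 ([0.006, 0.002, -0.008], [-0.003, -0.069, -0.002])
42 ([0.013, 0.002, -0.016], [-0.003, -0.139, -0.001])
46 ([0.019, 0.002, -0.024], [-0.003, -0.208, -0.001])
50 ([0.026, 0.002, -0.031], [-0.003, -0.278, -0.001])
54 ([0.033, 0.002, -0.037], [-0.003, -0.348, -0.001])
58 ([0.041, 0.002, -0.043], [-0.003, -0.418, -0.001])
62 ([0.049, 0.002, -0.048], [-0.003, -0.488, -0.001])
```

View pics/s3.png

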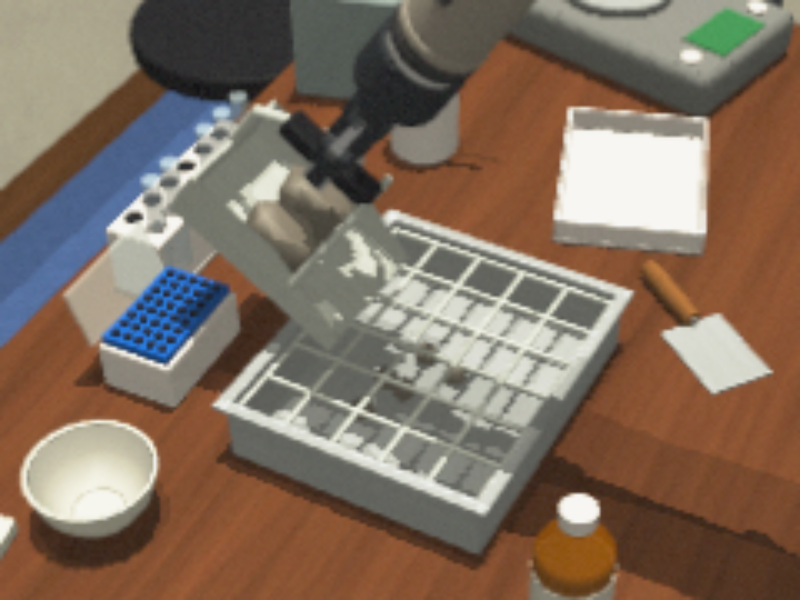

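The small stones are down in the pan (420, 365) and both big ones are still in the scoop (290, 215), partway down. I'll keep tipping gently.

Request:
play_rows([
  [[0.002,0.001,-0.002],[0,-0.017,0]],
  [[0.003,0.001,-0.004],[0,-0.035,0]],
  [[0.005,0.002,-0.006],[-0.001,-0.052,0]],
  [[0.006,0.002,-0.008],[-0.001,-0.069,0]],
  [[0.008,0.002,-0.01],[-0.002,-0.087,0]],
  [[0.01,0.002,-0.012],[-0.002,-0.104,0]],
  [[0.013,0.002,-0.016],[-0.003,-0.139,0]],
  [[0.016,0.002,-0.02],[-0.003,-0.173,0]],
  [[0.019,0.002,-0.024],[-0.003,-0.208,0]],
  [[0.023,0.002,-0.028],[-0.003,-0.243,0]],
  [[0.026,0.002,-0.031],[-0.003,-0.278,0]],
  [[0.026,0.002,-0.031],[-0.003,-0.278,0]],
])

```text
clock: 9.8
eef_pos: [0.627, 0.0132, 0.2172]
tool_rot: [0.019, 0.916, -0.015, 0.4]
force: [1.4, 0.6, -2.9]
gripper_width: 0.271
grasp_force: 60.8
```

```bash
python3 - <<'E'
from h import *
p,r=pose();print(p,get_obs()["gripper_width"],get_obs()["joint_pos"])
b,d=get_image("side");cv2.imwrite("pics/s4.png",cv2.resize(b[100:280,180:420],(800,600)))
for t in (53,56,59,62):print(t,delta(*lip_tcp([.625,.02,.086+(t-50)*.0008],-2,t)))
E
```

```text
[0.62704795 0.01322029 0.21718962] 0.27133406558178347 [ 0.31088779  0.08630174 -0.45754064  2.15308694  1.08168743  0.19836575
  0.40257927]
53 ([-0.0, 0.007, -0.014], [-0.018, -0.103, 0.001])
56 ([0.003, 0.007, -0.021], [-0.017, -0.155, 0.001])
59 ([0.007, 0.007, -0.027], [-0.017, -0.207, 0.002])
62 ([0.011, 0.007, -0.033], [-0.017, -0.26, 0.002])
```

View pics/s4.png

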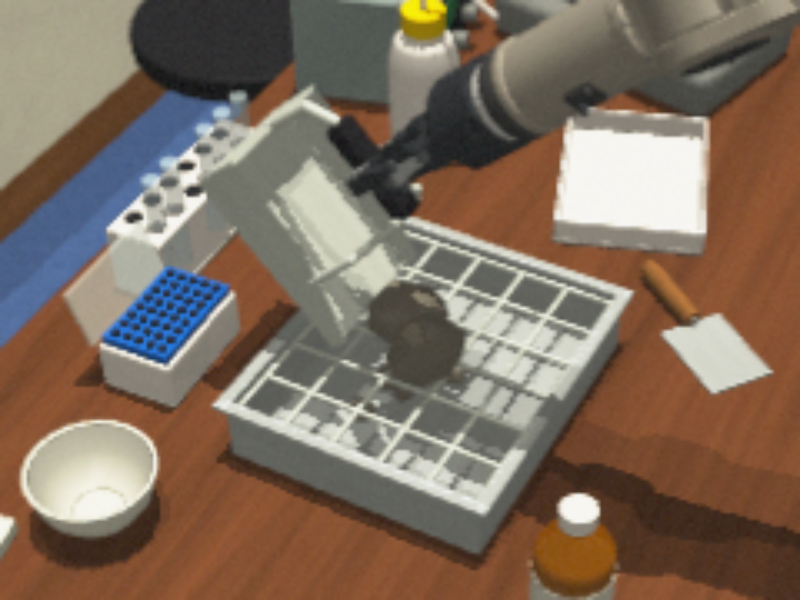

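The scoop looks empty and both big stones lie on the grate (405, 310) and (425, 350). Joint 6 is at its limit, so I'll lift off and level the scoop now.

```bash
python3 - <<'E'
from h import *
p,r=pose()
for L,t in (([.635,.02,.105],44),([.645,.02,.14],38),([.645,.02,.17],30),([.64,.02,.19],20),([.62,.02,.2],10),([.60,.02,.2],0)):print(t,lip_tcp(L,-2,t)[0].round(3),delta(*lip_tcp(L,-2,t)))
E
```

```text
44 [0.648 0.02  0.243] ([-0.034, 0.008, -0.002], [-0.018, 0.054, -0.001])
38 [0.672 0.019 0.276] ([-0.074, 0.008, -0.006], [-0.017, 0.159, -0.002])
30 [0.691 0.018 0.3  ] ([-0.105, 0.008, -0.01], [-0.017, 0.299, -0.003])
20 [0.708 0.018 0.31 ] ([-0.124, 0.008, -0.004], [-0.017, 0.473, -0.004])
10 [0.708 0.017 0.307] ([-0.122, 0.007, -0.002], [-0.017, 0.648, -0.006])
0 [0.705 0.016 0.29 ] ([-0.107, 0.007, 0.008], [-0.016, 0.822, -0.007])
```

Request:
play_rows([
  [[-0.012,0.003,-0.001],[-0.006,0.018,0]],
  [[-0.034,0.008,-0.002],[-0.017,0.054,0]],
  [[-0.054,0.008,-0.004],[-0.017,0.106,-0.001]],
  [[-0.074,0.008,-0.006],[-0.017,0.159,-0.002]],
  [[-0.09,0.008,-0.008],[-0.017,0.229,-0.002]],
  [[-0.105,0.008,-0.01],[-0.017,0.299,-0.003]],
  [[-0.115,0.008,-0.007],[-0.017,0.386,-0.003]],
  [[-0.124,0.008,-0.004],[-0.017,0.473,-0.004]],
  [[-0.124,0.008,-0.003],[-0.017,0.56,-0.005]],
  [[-0.122,0.007,-0.002],[-0.017,0.648,-0.006]],
  [[-0.115,0.007,0.003],[-0.016,0.735,-0.006]],
  [[-0.107,0.007,0.008],[-0.016,0.822,-0.007]],
])

```text
clock: 11.05
eef_pos: [0.7067, 0.017, 0.2883]
tool_rot: [0.017, 1.0, -0.001, -0.002]
force: [0.3, -0.4, -2.1]
gripper_width: 0.271
grasp_force: 60.8
```

```bash
python3 - <<'E'
from h import *
p,r=pose();o=get_obs();print(p,r.as_quat().round(3),o["joint_pos"],o["force"])
print(delta([.514,.377,.20],topdown(6)))
for n in("side","scene"):
    b,d=get_image(n);np.savez(f"/tmp/{n}5.npz",b=b,d=d);P=cloud(n,d);cv2.imwrite(f"pics/{n}5.png",cv2.resize(b[100:280,180:420] if n=="side" else b[80:320,240:560],(800,600)))
    for q in("big1","small1"):
        for c in cut_out(n,q):
            t=P[c["mask"]];t=t[~np.isnan(t[:,0])];print(n,q,round(c["p"],2),np.int32(c["at"]),np.median(t,0).round(3),np.percentile(t,97,0).round(3))
E
```

```text
[0.70674964 0.01698156 0.28828177] [ 0.017  1.    -0.001 -0.002] [ 0.19837085  0.72205939 -0.60725732  0.8174469   0.3914441   1.692814
  1.30216933] [ 0.28591238 -0.4192182  -2.0776919 ]
([0.205, 0.353, 0.088], [-0.003, -0.004, -0.139])
side big1 0.73 [190 297] [0.599 0.01  0.091] [0.629 0.028 0.102]
side big1 0.73 [295 198] [0.667 0.422 0.044] [0.696 0.443 0.05 ]
side big1 0.73 [343 348] [0.297 0.369 0.043] [0.324 0.39  0.049]
side big1 0.72 [338 391] [0.211 0.319 0.044] [0.233 0.341 0.049]
side big1 0.68 [204 307] [0.549 0.052 0.091] [0.578 0.068 0.109]
side small1 0.35 [201 392] [ 0.359 -0.151  0.005] [ 0.433 -0.107  0.021]
scene big1 0.73 [271 495] [0.686 0.404 0.043] [0.705 0.436 0.049]
scene big1 0.64 [283 170] [ 0.754 -0.305  0.119] [ 0.772 -0.283  0.204]
scene big1 0.6 [145 408] [0.225 0.301 0.037] [0.235 0.331 0.048]
scene big1 0.57 [163 433] [0.314 0.352 0.039] [0.328 0.383 0.048]
```

View pics/side5.png

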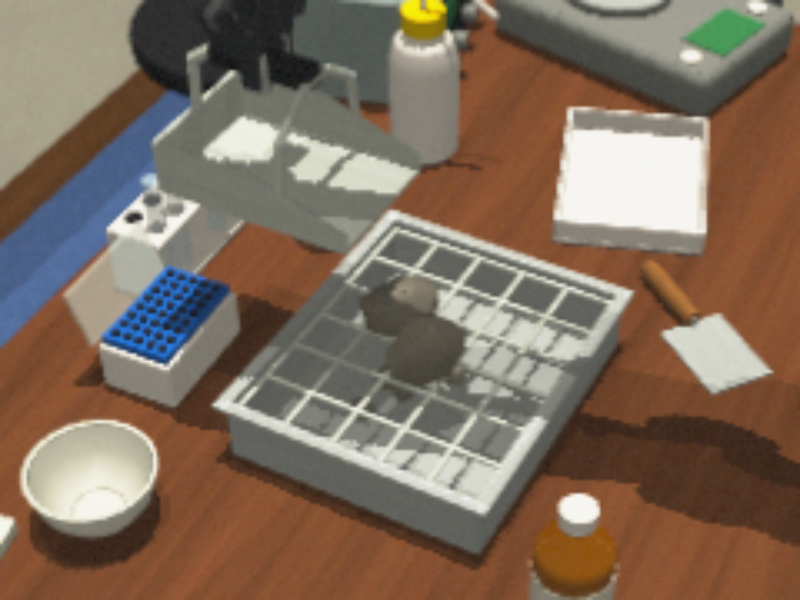

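The scoop is empty and level (270, 170), and the two big stones are on the grate at (395, 300) and (425, 345), touching. I'll take the scoop back to its old spot.

Request:
play_rows([
  [[0.008,0.012,0.002],[0,0,-0.005]],
  [[0.022,0.038,0.006],[0,0,-0.015]],
  [[0.04,0.07,0.012],[0,0,-0.027]],
  [[0.061,0.105,0.02],[0,0,-0.041]],
  [[0.083,0.143,0.027],[-0.001,-0.001,-0.056]],
  [[0.105,0.181,0.034],[-0.002,-0.002,-0.071]],
  [[0.127,0.219,0.041],[-0.002,-0.003,-0.086]],
  [[0.149,0.257,0.048],[-0.003,-0.004,-0.101]],
  [[0.17,0.292,0.055],[-0.003,-0.004,-0.115]],
  [[0.188,0.323,0.062],[-0.003,-0.004,-0.127]],
  [[0.2,0.345,0.075],[-0.003,-0.004,-0.136]],
  [[0.205,0.353,0.088],[-0.003,-0.004,-0.139]],
])

```text
clock: 12.55
eef_pos: [0.5106, 0.3796, 0.2023]
tool_rot: [-0.054, 0.999, 0.002, 0.002]
force: [-0.0, 0.8, -2.5]
gripper_width: 0.267
grasp_force: 60.8
```

```bash
python3 - <<'E'
from h import *
print(pose()[0],delta([.514,.377,.094],topdown(6)))
E
```

```text
[0.51056275 0.37963466 0.20228318] ([-0.003, -0.004, 0.108], [0.005, 0.004, 0.003])
```

Request:
play_rows([
  [[0,0,0.015],[0,0,0]],
  [[0,0,0.04],[0,0,0]],
  [[0,0,0.07],[0,0,0]],
  [[0,0,0.09],[0,0,0]],
  [[0,0,0.098],[0,0,0]],
  [[0,0,0.102],[0,0,0]],
  [[0,0,0.104],[0,0,0]],
  [[0,0,0.104],[0,0,0]],
  [[0,0,0.104],[0,0,0]],
])

```text
clock: 13.45
eef_pos: [0.5143, 0.3763, 0.0973]
tool_rot: [-0.051, 0.999, 0.001, 0.001]
force: [1.2, 1.2, -2.8]
gripper_width: 0.27
grasp_force: 60.8
```

```bash
python3 - <<'E'
from h import *
o=get_obs();print(pose()[0],o["tool_rot"].round(4),o["force"],delta([.514,.377,.094],topdown(6)))
E
```

```text
[0.51433032 0.37632368 0.09732588] [-0.0505  0.9987  0.001   0.0011] [ 1.2234673   1.20688522 -2.84750887] ([0.0, 0.001, 0.003], [0.002, 0.002, -0.004])
```

Request:
play_rows([
  [[0,0,0.001],[0,0,0]],
  [[0,0,0.002],[0,0,0]],
  [[0,0,0.003],[0,0,0]],
  [[0,0,0.0035],[0,0,0]],
  [[0,0,0.0035],[0,0,0]],
])

```text
clock: 13.95
eef_pos: [0.5138, 0.3759, 0.094]
tool_rot: [-0.051, 0.999, 0.0, 0.001]
force: [-1.2, -2.1, 4.5]
gripper_width: 0.269
grasp_force: 61.8
```

Request:
play_rows([
  [[0,0,0],[0,0,0]],
  [[0,0,0],[0,0,0]],
  [[0,0,0],[0,0,0]],
  [[0,0,0],[0,0,0]],
  [[0,0,0],[0,0,0]],
  [[0,0,0],[0,0,0]],
  [[0,0,-0.01],[0,0,0]],
  [[0,0,-0.035],[0,0,0]],
  [[0,0,-0.07],[0,0,0]],
  [[0,0,-0.105],[0,0,0]],
  [[0,0,-0.13],[0,0,0]],
  [[0,0,-0.14],[0,0,0]],
], gripper=-1)

```text
clock: 15.15
eef_pos: [0.5145, 0.3772, 0.2368]
tool_rot: [-0.051, 0.999, 0.002, 0.003]
force: [0.7, 0.8, -0.5]
gripper_width: 1.0
grasp_force: 0.0
```

```bash
python3 - <<'E'
from h import *
a=np.load("/tmp/side5.npz")
for n in("side","scene"):
    b,d=get_image(n);np.savez(f"/tmp/{n}6.npz",b=b,d=d)
    P=cloud(n,d)
    with np.errstate(invalid="ignore"):
        m=(abs(P[...,0]-.56)<.11)&(abs(P[...,1]-.02)<.13)&(P[...,2]>.062)
    q=P[m];print(n,len(q),q.min(0).round(3),q.max(0).round(3))
    with np.errstate(invalid="ignore"):
        m=(abs(P[...,0]-.51)<.13)&(abs(P[...,1]-.375)<.09)&(P[...,2]>.1)&(P[...,2]<.13)&(b.max(-1)<60)
    q=P[m];print("bar",q[:,2].max(),cv2.minAreaRect(np.float32(q[:,:2])))
# wrist camera look pose over stones: camera is 73mm toward tool x, looking tilted; put tcp so that camera sees the grate
p,r=pose();print(p,get_obs()["joint_pos"])
print(delta([.56,.03,.24],topdown(0)))
E
```

```text
side 673 [ 0.524 -0.1    0.062] [0.67  0.072 0.113]
bar 0.12708207826068973 ((0.5139324069023132, 0.377287894487381), (0.093378446996212, 0.02532290481030941), 6.130273818969727)
scene 1034 [ 0.45  -0.108  0.062] [0.67  0.146 0.113]
bar 0.12552029858137648 ((0.5158601403236389, 0.37357041239738464), (0.09448493272066116, 0.030759796500205994), 0.22885854542255402)
[0.5141511  0.37653904 0.23455285] [-0.24075127  0.58494196 -0.71951211  1.22224937  0.37519947  1.46071761
  0.75880428]
([-0.011, -0.349, -0.006], [0.003, 0.003, 0.101])
```

Request:
play_rows([
  [[0,-0.01,-0.002],[0,0,0.003]],
  [[0,-0.035,-0.005],[0,0,0.01]],
  [[0,-0.07,-0.01],[0,0,0.02]],
  [[-0.002,-0.11,-0.015],[0,0,0.03]],
  [[-0.004,-0.15,-0.02],[0,0,0.04]],
  [[-0.006,-0.19,-0.025],[0,0,0.05]],
  [[-0.007,-0.23,-0.025],[0.001,0.001,0.06]],
  [[-0.008,-0.27,-0.025],[0.002,0.002,0.07]],
  [[-0.009,-0.305,-0.025],[0.002,0.002,0.08]],
  [[-0.01,-0.332,-0.025],[0.003,0.003,0.09]],
  [[-0.011,-0.347,-0.025],[0.003,0.003,0.1]],
  [[-0.011,-0.349,-0.025],[0.003,0.003,0.101]],
])

```text
clock: 16.45
eef_pos: [0.5595, 0.0261, 0.2557]
tool_rot: [0.003, 1.0, -0.002, -0.003]
force: [0.0, 0.4, -1.0]
gripper_width: 1.003
grasp_force: 0.0
```

```bash
python3 - <<'E'
from h import *
p,r=pose();print(p)
T=cam("wrist")[2];b,d=get_image("wrist");np.savez("/tmp/w7.npz",b=b,d=d,T=T)
P=cloud("wrist",d,T)
for c in cut_out("wrist","big1"):
    t=P[c["mask"]];t=t[~np.isnan(t[:,0])];t=t[t[:,2]>.06];print(round(c["p"],2),np.int32(c["at"]),len(t),np.median(t,0).round(3) if len(t) else 0,cv2.minAreaRect(np.float32(t[:,:2])) if len(t)>10 else 0,np.percentile(t[:,2],98) if len(t) else 0)
print([(round(c["p"],2),np.int32(c["at"]).tolist()) for c in cut_out("wrist","small1")])
cv2.imwrite("pics/w7.png",b)
E
```

```text
[0.55945668 0.02607576 0.25566034]
0.8 [216 296] 2331 [ 0.595 -0.001  0.091] ((0.6016422510147095, -0.0017981864511966705), (0.06840403378009796, 0.0554659441113472), 26.63111114501953) 0.09962611417421777
[(0.56, [200, 356]), (0.48, [202, 324]), (0.41, [182, 290])]
```

View pics/w7.png

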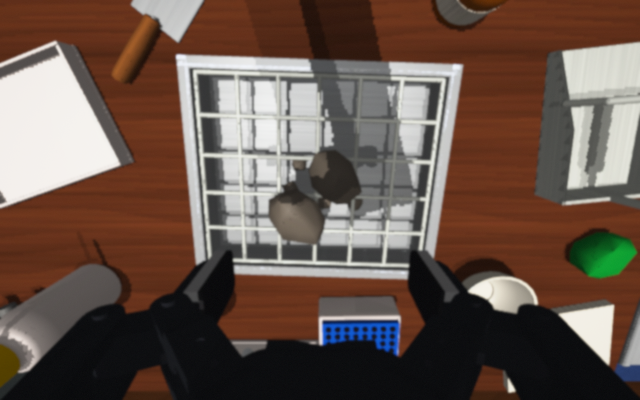

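```bash
cat > g.py <<'E'
from h import *
def analyse(T,b,d,verbose=True):
    P=cloud("wrist",d,T)
    with np.errstate(invalid="ignore"):
        m=(abs(P[...,0]-.56)<.105)&(abs(P[...,1]-.02)<.13)&(P[...,2]>.064)&(P[...,2]<.13)
    m[230:,:235]=0;m[230:,405:]=0
    # split by erosion into components
    k=np.uint8(m);k=cv2.morphologyEx(k,cv2.MORPH_OPEN,np.ones((5,5)))
    return P,k
def grasp(A,O,angs):
    for a in angs:
        u=np.array([np.cos(np.radians(a)),np.sin(np.radians(a))]);v=np.array([-u[1],u[0]])
        lo,hi=np.percentile(A@u,[1,99]);vm=(np.percentile(A@v,2)+np.percentile(A@v,98))/2
        s=A[abs(A@v-vm)<.011]@u; c=(lo+hi)/2
        hit=[int(((abs(X@v-vm)<.014)&(abs(X@u-c)>.040)&(abs(X@u-c)<.060)).sum()) for X in (O,A)]
        print(a,"w",round(hi-lo,3),"wpad",round(np.ptp(s),3),"ctr",(u*c+v*vm).round(3),"hits",hit)
E
python3 - <<'E'
from g import *
a=np.load("/tmp/w7.npz");P,k=analyse(a["T"],a["b"],a["d"])
n,l,st,ce=cv2.connectedComponentsWithStats(k);print(st.tolist())
pts=P[k>0];X=np.float32(pts)
c=np.float32([[.60,-.002],[.55,.05]])
lab=np.argmin(np.linalg.norm(X[:,None,:2]-c,axis=2),1)
for _ in range(10):
    c=np.stack([X[lab==i,:2].mean(0) for i in(0,1)]);lab=np.argmin(np.linalg.norm(X[:,None,:2]-c,axis=2),1)
np.savez("/tmp/st.npz",A=X[lab==0],B=X[lab==1])
for i in(0,1):
    A=X[lab==i];print("stone",i,c[i],len(A),"top",np.percentile(A[:,2],99),cv2.minAreaRect(A[:,:2]))
    grasp(A[:,:2],X[lab!=i][:,:2],range(0,180,15))
E
```

```text
[[0, 0, 640, 400, 251634], [309, 150, 52, 54, 2044], [268, 189, 57, 55, 2322]]Traceback (most recent call last):
  File "<stdin>", line 11, in <module>
cv2.error: OpenCV(4.12.0) /io/opencv/modules/imgproc/src/convhull.cpp:143: error: (-215:Assertion failed) total >= 0 && (depth == CV_32F || depth == CV_32S) in function 'convexHull'
```

```bash
python3 - <<'E'
from g import *
a=np.load("/tmp/w7.npz");P,k=analyse(a["T"],a["b"],a["d"])
l=cv2.connectedComponents(k)[1]
S={"B":P[l==1],"A":P[l==2]}
for i,o in("AB","BA"):
    A=np.float32(S[i]);O=S[o][:,:2];print(i,len(A),"top",np.percentile(A[:,2],99).round(3),cv2.minAreaRect(np.ascontiguousarray(A[:,:2])))
    grasp(A[:,:2],O,range(0,180,15))
E
```

```text
A 2322 top 0.1 ((0.6019678115844727, -0.0017108321189880371), (0.06899826228618622, 0.05565151572227478), 26.477336883544922)
0 w 0.059 wpad 0.063 ctr [ 0.599 -0.002] hits [0, 0]
15 w 0.062 wpad 0.066 ctr [ 0.6   -0.002] hits [0, 0]
30 w 0.065 wpad 0.07 ctr [ 0.6   -0.002] hits [0, 0]
45 w 0.067 wpad 0.073 ctr [ 0.6   -0.002] hits [0, 0]
60 w 0.066 wpad 0.073 ctr [ 0.599 -0.003] hits [0, 0]
75 w 0.064 wpad 0.069 ctr [ 0.598 -0.003] hits [0, 0]
90 w 0.06 wpad 0.064 ctr [ 0.599 -0.003] hits [4, 0]
105 w 0.055 wpad 0.06 ctr [ 0.599 -0.002] hits [104, 0]
120 w 0.052 wpad 0.056 ctr [ 0.6   -0.003] hits [261, 0]
135 w 0.053 wpad 0.059 ctr [ 0.6   -0.003] hits [377, 0]
150 w 0.055 wpad 0.062 ctr [ 0.6   -0.003] hits [363, 0]
165 w 0.057 wpad 0.064 ctr [ 0.599 -0.003] hits [163, 0]
B 2044 top 0.109 ((0.5544682741165161, 0.03976301848888397), (0.0675138384103775, 0.048642221838235855), 22.50742530822754)
0 w 0.057 wpad 0.062 ctr [0.553 0.041] hits [32, 0]
15 w 0.061 wpad 0.065 ctr [0.554 0.041] hits [0, 0]
30 w 0.063 wpad 0.069 ctr [0.554 0.041] hits [0, 0]
45 w 0.063 wpad 0.07 ctr [0.553 0.042] hits [0, 0]
60 w 0.061 wpad 0.068 ctr [0.553 0.042] hits [0, 0]
75 w 0.057 wpad 0.062 ctr [0.552 0.042] hits [0, 0]
90 w 0.052 wpad 0.055 ctr [0.553 0.041] hits [0, 0]
105 w 0.047 wpad 0.05 ctr [0.553 0.04 ] hits [270, 0]
120 w 0.044 wpad 0.048 ctr [0.553 0.04 ] hits [541, 0]
135 w 0.043 wpad 0.048 ctr [0.553 0.041] hits [546, 0]
150 w 0.047 wpad 0.051 ctr [0.553 0.041] hits [479, 0]
165 w 0.052 wpad 0.058 ctr [0.553 0.041] hits [254, 0]
```

```bash
python3 - <<'E'
from g import *
a=np.load("/tmp/w7.npz");P,k=analyse(a["T"],a["b"],a["d"])
l=cv2.connectedComponents(k)[1];B=P[l==1][:,:2];A=P[l==2][:,:2]
for sh in (0,-.004,-.008):
  for ang in range(80,116,5):
    u=np.array([np.cos(np.radians(ang)),np.sin(np.radians(ang))]);v=np.array([-u[1],u[0]]);c=np.array([.553,.041])-v*sh
    b=B-c;q=A-c
    s=(b@u)[abs(b@v)<.011]
    # distance of A points to the box of finger on -u side: u in [-.049,-.034], v in +-.011
    dx=np.maximum(np.maximum(-.049-q@u,q@u+.034),0);dy=np.maximum(abs(q@v)-.011,0)
    print(sh,ang,"B over pad",s.min().round(3),s.max().round(3),"clear to A",np.hypot(dx,dy).min().round(4),"c",c.round(3))
E
```

```text
0 80 B over pad -0.029 0.032 clear to A 0.0111 c [0.553 0.041]
0 85 B over pad -0.028 0.029 clear to A 0.0074 c [0.553 0.041]
0 90 B over pad -0.027 0.028 clear to A 0.0035 c [0.553 0.041]
0 95 B over pad -0.027 0.026 clear to A 0.0 c [0.553 0.041]
0 100 B over pad -0.026 0.026 clear to A 0.0 c [0.553 0.041]
0 105 B over pad -0.026 0.024 clear to A 0.0 c [0.553 0.041]
0 110 B over pad -0.026 0.023 clear to A 0.0 c [0.553 0.041]
0 115 B over pad -0.026 0.023 clear to A 0.0 c [0.553 0.041]
-0.004 80 B over pad -0.029 0.029 clear to A 0.0151 c [0.549 0.042]
-0.004 85 B over pad -0.028 0.028 clear to A 0.0114 c [0.549 0.041]
-0.004 90 B over pad -0.027 0.027 clear to A 0.0075 c [0.549 0.041]
-0.004 95 B over pad -0.027 0.025 clear to A 0.0036 c [0.549 0.041]
-0.004 100 B over pad -0.026 0.024 clear to A 0.0 c [0.549 0.04 ]
-0.004 105 B over pad -0.026 0.023 clear to A 0.0 c [0.549 0.04 ]
-0.004 110 B over pad -0.026 0.023 clear to A 0.0 c [0.549 0.04 ]
-0.004 115 B over pad -0.026 0.023 clear to A 0.0 c [0.549 0.039]
-0.008 80 B over pad -0.029 0.028 clear to A 0.0191 c [0.545 0.042]
-0.008 85 B over pad -0.028 0.025 clear to A 0.0154 c [0.545 0.042]
-0.008 90 B over pad -0.027 0.025 clear to A 0.0115 c [0.545 0.041]
-0.008 95 B over pad -0.027 0.025 clear to A 0.0076 c [0.545 0.04 ]
-0.008 100 B over pad -0.026 0.023 clear to A 0.0035 c [0.545 0.04 ]
-0.008 105 B over pad -0.026 0.022 clear to A 0.0 c [0.545 0.039]
-0.008 110 B over pad -0.026 0.023 clear to A 0.0 c [0.545 0.038]
-0.008 115 B over pad -0.026 0.023 clear to A 0.0 c [0.546 0.038]
```

```bash
python3 - <<'E'
from h import *
print(pose()[0],delta([.5485,.041,.062],topdown(2)))
E
```

```text
[0.55922924 0.03165984 0.2569142 ] ([0.01, 0.01, 0.195], [-0.001, -0.004, -0.032])
```

```bash
python3 - <<'E'
from g import *
p,r=pose();T=cam("wrist")[2];b,d=get_image("wrist");print(p,pose()[0])
P,k=analyse(T,b,d);l=cv2.connectedComponentsWithStats(k);print(l[2].tolist())
for i in range(1,l[0]):
    q=np.float32(P[l[1]==i]);print(cv2.minAreaRect(np.ascontiguousarray(q[:,:2])),np.percentile(q[:,2],99))
with np.errstate(invalid="ignore"):
    m=(P[...,2]>.0585)&(P[...,2]<.068)&(abs(P[...,1]-.02)<.17)&(abs(P[...,0]-.56)<.14)
m[230:,:235]=0;m[230:,405:]=0
print("pan",cv2.minAreaRect(np.float32(P[m][:,:2])))
print(delta([.5485,.041,.062],topdown(2)))
E
```

```text
[0.55922924 0.03165984 0.2569142 ] [0.55929274 0.03212059 0.25717437]
[[0, 0, 640, 400, 251626], [304, 150, 51, 54, 2052], [263, 188, 56, 55, 2322]]
((0.5537274479866028, 0.04170466214418411), (0.06925388425588608, 0.0474189817905426), 44.90663146972656) 0.10952781
((0.6021354794502258, -0.0016663074493408203), (0.0691809356212616, 0.05584186315536499), 25.70572280883789) 0.09970749
pan ((0.559782862663269, 0.02014020085334778), (0.29997554421424866, 0.2540023624897003), 87.77310943603516)
([0.01, 0.009, 0.195], [-0.001, -0.003, -0.031])
```

Request:
play_rows([
  [[0.003,0.002,0.015],[0,0,-0.01]],
  [[0.007,0.005,0.045],[0,0,-0.02]],
  [[0.01,0.009,0.08],[0,0,-0.031]],
  [[0.01,0.009,0.105],[0,0,-0.031]],
  [[0.01,0.009,0.12],[0,0,-0.031]],
  [[0.01,0.009,0.125],[0,0,-0.031]],
  [[0.01,0.009,0.125],[0,0,-0.031]],
], gripper=-0.68)

```text
clock: 17.35
eef_pos: [0.549, 0.0397, 0.132]
tool_rot: [-0.017, 1.0, -0.001, -0.002]
force: [-0.4, -0.3, 0.7]
gripper_width: 0.842
grasp_force: 0.0
```

```bash
python3 - <<'E'
from h import *
print(pose()[0],get_obs()["gripper_width"],delta([.5485,.041,.062],topdown(2)))
E
```

```text
[0.549002   0.03974999 0.13201002] 0.8418682845670671 ([0.0, 0.001, 0.07], [-0.002, -0.004, -0.001])
```

Request:
play_rows([
  [[0,0.001,0.01],[0,0,0]],
  [[0,0.001,0.028],[0,0,0]],
  [[0,0.001,0.046],[0,0,0]],
  [[0,0.001,0.06],[0,0,0]],
  [[0,0.001,0.068],[0,0,0]],
  [[0,0.001,0.07],[0,0,0]],
  [[0,0.001,0.07],[0,0,0]],
])

```text
clock: 18.05
eef_pos: [0.5496, 0.0392, 0.0625]
tool_rot: [-0.016, 1.0, -0.001, -0.001]
force: [-0.1, -0.4, 0.8]
gripper_width: 0.843
grasp_force: 0.0
```

Request:
play_rows([
  [[0,0,0],[0,0,0]],
  [[0,0,0],[0,0,0]],
  [[0,0,0],[0,0,0]],
  [[0,0,0],[0,0,0]],
  [[0,0,0],[0,0,0]],
  [[0,0,0],[0,0,0]],
], gripper=1)

```text
clock: 18.65
eef_pos: [0.5501, 0.0392, 0.0637]
tool_rot: [-0.015, 1.0, -0.001, -0.0]
force: [-1.2, -0.0, 5.6]
gripper_width: 0.611
grasp_force: 58.9
```

Request:
play_rows([
  [[0,0,-0.003],[0,0,0]],
  [[0,0,-0.01],[0,0,0]],
  [[0,0,-0.02],[0,0,0]],
  [[0,0,-0.03],[0,0,0]],
  [[0,0,-0.03],[0,0,0]],
])

```text
clock: 19.15
eef_pos: [0.5509, 0.0395, 0.0943]
tool_rot: [-0.016, 1.0, -0.001, 0.001]
force: [0.4, 0.2, -1.4]
gripper_width: 0.601
grasp_force: 59.8
```

```bash
cat >> h.py <<'E'
def path(ctr,pos,yaw1,yaw0,n,ang=None):
    p,r=pose()
    for s in np.linspace(0,1,n+1)[1:]:
        w=3*s*s-2*s**3;print(delta(p+w*(np.array(pos)-p),topdown(yaw0+w*(yaw1-yaw0)),p,r))
E
python3 - <<'E'
from h import *
p,r=pose();print(p,get_obs()["joint_pos"][6])
path(None,[.522,-.389,.17],-71.3,1.8,14)
E
```

```text
[0.5509365  0.03954716 0.09434387] 1.2145623587241523
([0.001, -0.006, -0.001], [-0.002, 0.001, 0.018])
([0.002, -0.024, -0.004], [-0.002, 0.001, 0.07])
([0.005, -0.05, -0.009], [-0.002, 0.001, 0.15])
([0.008, -0.085, -0.015], [-0.002, 0.002, 0.253])
([0.012, -0.125, -0.022], [-0.002, 0.002, 0.372])
([0.017, -0.168, -0.029], [-0.002, 0.002, 0.502])
([0.021, -0.214, -0.037], [-0.002, 0.002, 0.638])
([0.026, -0.259, -0.045], [-0.002, 0.002, 0.773])
([0.03, -0.303, -0.053], [-0.001, 0.002, 0.904])
([0.034, -0.343, -0.06], [-0.001, 0.002, 1.023])
([0.037, -0.377, -0.066], [-0.001, 0.002, 1.125])
([0.04, -0.404, -0.071], [-0.001, 0.002, 1.205])
([0.042, -0.421, -0.074], [-0.001, 0.002, 1.257])
([0.042, -0.428, -0.075], [-0.001, 0.002, 1.276])
```

Request:
play_rows([
  [[0,0,-0.015],[0,0,0]],
  [[0,0,-0.04],[0,0,0]],
  [[0,-0.005,-0.065],[0,0,0.01]],
  [[0.002,-0.024,-0.075],[0,0,0.06]],
  [[0.005,-0.05,-0.078],[0,0,0.14]],
  [[0.008,-0.085,-0.078],[0,0,0.25]],
  [[0.012,-0.125,-0.078],[0,0,0.37]],
  [[0.017,-0.168,-0.078],[0,0,0.5]],
  [[0.021,-0.214,-0.078],[0,0,0.63]],
  [[0.026,-0.255,-0.078],[0,0,0.75]],
  [[0.029,-0.29,-0.078],[0,0,0.85]],
  [[0.031,-0.31,-0.078],[0,0,0.92]],
])

```text
clock: 20.35
eef_pos: [0.5252, -0.2783, 0.1699]
tool_rot: [0.436, 0.9, -0.004, -0.001]
force: [-0.2, -0.6, -2.8]
gripper_width: 0.604
grasp_force: 60.1
```

```bash
python3 - <<'E'
from h import *
p,r=pose();o=get_obs();print(p,o["joint_pos"][6],o["gripper_width"],delta([.522,-.389,.1],topdown(-71.3)))
E
```

```text
[ 0.52516308 -0.27830199  0.16994358] 0.9830921647838264 0.6044291034288258 ([-0.085, -0.071, 0.071], [-0.008, 0.002, 0.343])
```

Request:
play_rows([
  [[-0.015,-0.012,0],[0,0,0.05]],
  [[-0.035,-0.029,0.003],[-0.004,0,0.14]],
  [[-0.055,-0.046,0.01],[-0.006,0.002,0.22]],
  [[-0.07,-0.059,0.025],[-0.008,0.002,0.28]],
  [[-0.08,-0.067,0.045],[-0.008,0.002,0.32]],
  [[-0.085,-0.071,0.06],[-0.008,0.002,0.343]],
  [[-0.085,-0.071,0.071],[-0.008,0.002,0.343]],
  [[-0.085,-0.071,0.071],[-0.008,0.002,0.343]],
  [[-0.085,-0.071,0.071],[-0.008,0.002,0.343]],
])

```text
clock: 21.25
eef_pos: [0.5273, -0.3807, 0.1005]
tool_rot: [0.577, 0.817, 0.003, 0.0]
force: [-0.5, -0.1, -1.8]
gripper_width: 0.608
grasp_force: 60.1
```

```bash
python3 - <<'E'
from h import *
p,r=pose();o=get_obs();print(p,delta([.522,-.389,.018],topdown(-71.3)))
T=cam("wrist")[2];b,d=get_image("wrist");P=cloud("wrist",d,T)
with np.errstate(invalid="ignore"):
    m=(P[...,2]>.023)&(P[...,2]<.034)&(abs(P[...,0]-.508)<.13)&(abs(P[...,1]+.3465)<.13)
print(m.sum(),cv2.minAreaRect(np.float32(P[m][:,:2])))
# lowest stone point between fingers (tool frame)
q=r.inv().apply(P.reshape(-1,3)[~np.isnan(P[...,0].ravel())]-p);s=q[(abs(q[:,0])<.045)&(abs(q[:,1])<.02)&(q[:,2]<.04)];print(len(s),np.percentile(s,[1,50,99],axis=0).round(3))
E
```

```text
[ 0.5273337  -0.38072329  0.10049862] ([-0.006, -0.008, 0.082], [0.005, -0.003, 0.015])
5447 ((0.5071545839309692, -0.3456486463546753), (0.15060831606388092, 0.1988157331943512), 18.04271697998047)
20759 [[-0.019 -0.02  -0.098]
 [ 0.012 -0.001 -0.075]
 [ 0.026  0.02  -0.011]]
```

Request:
play_rows([
  [[0,0,0.012],[0,0,0]],
  [[0,0,0.032],[0,0,0]],
  [[-0.001,-0.001,0.052],[0,0,0]],
  [[-0.002,-0.002,0.066],[0,0,0]],
  [[-0.002,-0.002,0.075],[0,0,0]],
  [[-0.002,-0.002,0.079],[0,0,0]],
  [[-0.002,-0.002,0.081],[0,0,0]],
  [[-0.002,-0.002,0.081],[0,0,0]],
])

```text
clock: 22.1
eef_pos: [0.5252, -0.3862, 0.0273]
tool_rot: [0.578, 0.816, 0.001, 0.001]
force: [-12.3, 6.4, 29.5]
gripper_width: 0.606
grasp_force: 63.8
```

Request:
play_rows([
  [[0,0,-0.004],[0,0,0]],
  [[0,0,-0.007],[0,0,0]],
  [[0,0,-0.007],[0,0,0]],
])

```text
clock: 22.4
eef_pos: [0.5265, -0.3855, 0.0278]
tool_rot: [0.578, 0.816, 0.002, 0.002]
force: [-0.7, -0.1, 5.8]
gripper_width: 0.606
grasp_force: 60.6
```

```bash
python3 - <<'E'
from h import *
print(pose()[0],get_obs()["force"])
s=get_image("side")[0];b=get_image("scene")[0]
cv2.imwrite("pics/p8.png",np.hstack([cv2.resize(s[90:210,300:420],(400,400)),cv2.resize(b[130:280,120:270],(400,400))]))
E
```

```text
[ 0.52653445 -0.38548788  0.02780168] [-0.71557494 -0.08839841  5.78052973]
```

View pics/p8.png

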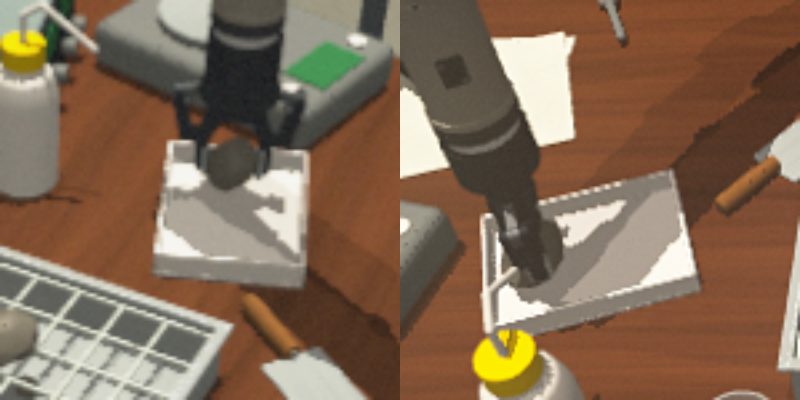

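The left half shows the stone on the tray floor (232, 165), clear of the walls, with light contact force. I'll release it here and retreat.

Request:
play_rows([
  [[0,0,0],[0,0,0]],
  [[0,0,0],[0,0,0]],
  [[0,0,0],[0,0,0]],
  [[0,0,0],[0,0,0]],
  [[0,0,-0.005],[0,0,0]],
  [[0,0,-0.02],[0,0,0]],
  [[0,0,-0.045],[0,0,0]],
  [[0,0,-0.08],[0,0,0]],
  [[0,0,-0.12],[0,0,0]],
  [[0,0,-0.155],[0,0,0]],
  [[0,0,-0.17],[0,0,0]],
  [[0,0,-0.17],[0,0,0]],
], gripper=-0.8)

```text
clock: 23.7
eef_pos: [0.5275, -0.3863, 0.2019]
tool_rot: [0.578, 0.816, 0.002, 0.005]
force: [-0.5, -1.0, -0.0]
gripper_width: 0.9
grasp_force: 0.0
```

```bash
python3 - <<'E'
from h import *
p,r=pose();print(p)
T=cam("wrist")[2];b,d=get_image("wrist");P=cloud("wrist",d,T)
with np.errstate(invalid="ignore"):
    m=(P[...,2]>.01)&(P[...,2]<.08)&(abs(P[...,0]-.52)<.06)&(abs(P[...,1]+.385)<.05)&(b.max(-1)<170)
k=cv2.morphologyEx(np.uint8(m),cv2.MORPH_OPEN,np.ones((5,5)));q=P[k>0];print(len(q),q.mean(0),np.percentile(q[:,2],99),cv2.minAreaRect(np.float32(q[:,:2])))
# grip plan for A: short axis closing at az 120 -> yaw 30 ; or 
print(delta([.60,-.002,.16],topdown(30)),delta([.56,-.02,.23],topdown(30)))
E
```

```text
[ 0.52746532 -0.38631844  0.20194362]
2555 [ 0.5054142  -0.3785765   0.04366248] 0.0505418519343235 ((0.5255178213119507, -0.3928449749946594), (0.052903927862644196, 0.12210730463266373), 59.20500564575195)
([0.337, 0.197, 0.04], [0.003, 0.008, -1.755]) ([0.333, 0.154, -0.03], [0.003, 0.008, -1.755])
```

```bash
python3 - <<'E'
from h import *
path(None,[.575,-.005,.24],20,-71.3,16)
E
```

```text
([0.004, 0.002, -0.0], [0.007, 0.002, -0.005])
([0.015, 0.007, -0.002], [0.007, 0.002, -0.056])
([0.032, 0.016, -0.004], [0.007, 0.002, -0.134])
([0.054, 0.027, -0.006], [0.007, 0.003, -0.236])
([0.079, 0.04, -0.009], [0.007, 0.003, -0.357])
([0.108, 0.055, -0.013], [0.007, 0.004, -0.491])
([0.139, 0.07, -0.016], [0.006, 0.004, -0.635])
([0.171, 0.086, -0.02], [0.006, 0.005, -0.784])
([0.203, 0.103, -0.024], [0.006, 0.005, -0.933])
([0.234, 0.118, -0.028], [0.005, 0.006, -1.076])
([0.263, 0.133, -0.031], [0.005, 0.006, -1.211])
([0.289, 0.146, -0.034], [0.005, 0.006, -1.332])
([0.311, 0.157, -0.037], [0.004, 0.007, -1.434])
([0.328, 0.166, -0.039], [0.004, 0.007, -1.512])
([0.339, 0.171, -0.04], [0.004, 0.007, -1.563])
([0.343, 0.173, -0.04], [0.004, 0.007, -1.581])
```

Request:
play_rows([
  [[0.01,0.005,-0.005],[0,0,-0.04]],
  [[0.03,0.015,-0.01],[0,0,-0.12]],
  [[0.055,0.027,-0.015],[0,0,-0.24]],
  [[0.083,0.042,-0.02],[0,0,-0.37]],
  [[0.112,0.056,-0.025],[0,0,-0.5]],
  [[0.14,0.07,-0.03],[0.006,0.004,-0.63]],
  [[0.168,0.085,-0.035],[0.006,0.005,-0.76]],
  [[0.196,0.099,-0.04],[0.006,0.005,-0.89]],
  [[0.224,0.113,-0.04],[0.006,0.005,-1.02]],
  [[0.252,0.127,-0.04],[0.005,0.006,-1.15]],
  [[0.278,0.14,-0.04],[0.005,0.006,-1.27]],
  [[0.3,0.151,-0.04],[0.005,0.006,-1.37]],
])

```text
clock: 24.95
eef_pos: [0.5662, -0.0489, 0.2363]
tool_rot: [-0.074, 0.997, 0.002, -0.003]
force: [-0.4, 0.2, -0.2]
gripper_width: 0.902
grasp_force: 0.0
```

```bash
python3 - <<'E'
from h import *
print(pose()[0],delta([.575,-.005,.24],topdown(20)))
E
```

```text
[ 0.56622341 -0.0489419   0.23631089] ([-0.015, 0.042, -0.004], [0.005, -0.006, -0.202])
```

Request:
play_rows([
  [[-0.005,0.02,-0.002],[0.002,-0.003,-0.1]],
  [[-0.011,0.035,-0.004],[0.004,-0.005,-0.18]],
  [[-0.015,0.042,-0.004],[0.005,-0.006,-0.202]],
  [[-0.015,0.042,-0.004],[0.005,-0.006,-0.202]],
  [[-0.015,0.042,-0.004],[0.005,-0.006,-0.202]],
])

```text
clock: 25.45
eef_pos: [0.5761, -0.0096, 0.2408]
tool_rot: [-0.169, 0.986, -0.001, 0.0]
force: [0.7, 0.5, -0.7]
gripper_width: 0.898
grasp_force: 0.0
```

```bash
python3 - <<'E'
from g import *
p,r=pose();print(p)
T=cam("wrist")[2];b,d=get_image("wrist");P=cloud("wrist",d,T)
cv2.imwrite("pics/w9.png",b)
with np.errstate(invalid="ignore"):
    m=(abs(P[...,0]-.56)<.1)&(abs(P[...,1]-.02)<.12)&(P[...,2]>.064)&(P[...,2]<.13)
m[240:,:235]=0;m[240:,405:]=0
k=cv2.morphologyEx(np.uint8(m),cv2.MORPH_OPEN,np.ones((5,5)));n,l,st,_=cv2.connectedComponentsWithStats(k);print(st[1:].tolist())
i=1+np.argmax(st[1:,4]);q=np.float32(P[l==i]);print(np.percentile(q[:,2],99),cv2.minAreaRect(np.ascontiguousarray(q[:,:2])))
grasp(q[:,:2],np.zeros((0,2)),range(90,151,10))
E
```

```text
[ 0.57612207 -0.00955463  0.24082851]
[[292, 177, 54, 62, 2616]]
0.099925324 ((0.601542592048645, -0.002241753041744232), (0.06751168519258499, 0.05608691647648811), 24.027523040771484)
90 w 0.06 wpad 0.066 ctr [ 0.599 -0.004] hits [0, 0]
100 w 0.057 wpad 0.062 ctr [ 0.599 -0.003] hits [0, 0]
110 w 0.054 wpad 0.057 ctr [ 0.6   -0.003] hits [0, 0]
120 w 0.053 wpad 0.056 ctr [ 0.6   -0.004] hits [0, 0]
130 w 0.053 wpad 0.058 ctr [ 0.6   -0.004] hits [0, 0]
140 w 0.054 wpad 0.061 ctr [ 0.6   -0.004] hits [0, 0]
150 w 0.056 wpad 0.062 ctr [ 0.6   -0.004] hits [0, 0]
```

View pics/w9.png

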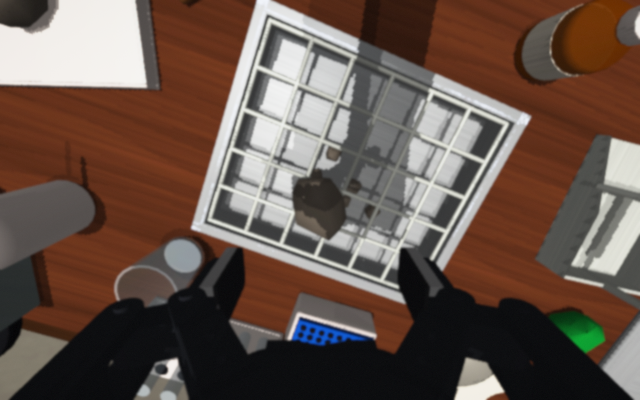

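The remaining big stone is at (320, 205), with nothing beside it above the wires. The small stones show in the pan below.

```bash
python3 - <<'E'
from h import *
print(pose()[0],delta([.600,-.0035,.062],topdown(28)))
E
```

```text
[ 0.5762661  -0.01007163  0.24099212] ([-0.024, -0.001, 0.179], [-0.003, 0.001, -0.151])
```

Request:
play_rows([
  [[-0.004,0,0.015],[0,0,-0.03]],
  [[-0.012,0,0.045],[0,0,-0.08]],
  [[-0.02,-0.001,0.075],[0,0,-0.13]],
  [[-0.024,-0.001,0.095],[0,0,-0.151]],
  [[-0.024,-0.001,0.105],[0,0,-0.151]],
  [[-0.024,-0.001,0.105],[0,0,-0.151]],
  [[-0.024,-0.001,0.105],[0,0,-0.151]],
])

```text
clock: 26.2
eef_pos: [0.6002, -0.002, 0.1372]
tool_rot: [-0.243, 0.97, -0.001, 0.002]
force: [-0.0, 0.8, 0.8]
gripper_width: 0.903
grasp_force: 0.0
```

```bash
python3 - <<'E'
from h import *
print(pose()[0],delta([.600,-.0035,.062],topdown(28)))
E
```

```text
[ 0.60017015 -0.00197729  0.13718949] ([0.001, -0.001, 0.075], [-0.003, 0.003, 0.002])
```

Request:
play_rows([
  [[0,-0.001,0.01],[0,0,0]],
  [[0,-0.001,0.03],[0,0,0]],
  [[0,-0.001,0.05],[0,0,0]],
  [[0,-0.001,0.065],[0,0,0]],
  [[0,-0.001,0.073],[0,0,0]],
  [[0,-0.001,0.075],[0,0,0]],
  [[0,-0.001,0.075],[0,0,0]],
])

```text
clock: 26.9
eef_pos: [0.601, -0.0026, 0.062]
tool_rot: [-0.243, 0.97, -0.001, 0.002]
force: [0.2, 0.1, 0.0]
gripper_width: 0.903
grasp_force: 0.0
```

Request:
play_rows([
  [[0,0,0],[0,0,0]],
  [[0,0,0],[0,0,0]],
  [[0,0,0],[0,0,0]],
  [[0,0,0],[0,0,0]],
  [[0,0,0],[0,0,0]],
  [[0,0,0],[0,0,0]],
], gripper=1)

```text
clock: 27.5
eef_pos: [0.6023, -0.0036, 0.0634]
tool_rot: [-0.243, 0.97, -0.002, 0.003]
force: [-0.4, -1.3, 5.4]
gripper_width: 0.627
grasp_force: 62.5
```

Request:
play_rows([
  [[0,0,-0.003],[0,0,0]],
  [[0,0,-0.01],[0,0,0]],
  [[0,0,-0.025],[0,0,0]],
  [[0,0,-0.05],[0,0,0]],
  [[0,0,-0.08],[0,0,0]],
  [[0,0,-0.1],[0,0,0]],
  [[0,0,-0.11],[0,0,0]],
])

```text
clock: 28.2
eef_pos: [0.6014, -0.0015, 0.1749]
tool_rot: [-0.243, 0.97, -0.001, 0.004]
force: [-0.4, 0.3, -1.1]
gripper_width: 0.625
grasp_force: 63.4
```

```bash
python3 - <<'E'
from h import *
o=get_obs();print(pose()[0],o["gripper_width"],o["force"])
t=[.507-.31*.047+.0,-.3455+.951*.047,.17]
print(t);path(None,t,-72,28,18)
E
```

```text
[ 0.60136202 -0.00150627  0.17487874] 0.6248827906245854 [-0.43745598  0.30326375 -1.1350281 ]
[0.49243000000000003, -0.300803, 0.17]
([0.002, -0.002, 0.0], [-0.004, 0.006, 0.019])
([0.008, -0.007, 0.0], [-0.004, 0.006, 0.063])
([0.018, -0.016, 0.0], [-0.004, 0.006, 0.133])
([0.03, -0.027, 0.001], [-0.003, 0.007, 0.223])
([0.045, -0.04, 0.001], [-0.003, 0.007, 0.332])
([0.062, -0.055, 0.001], [-0.003, 0.007, 0.456])
([0.08, -0.071, 0.001], [-0.002, 0.007, 0.59])
([0.099, -0.089, 0.002], [-0.002, 0.007, 0.731])
([0.119, -0.106, 0.002], [-0.001, 0.008, 0.876])
([0.138, -0.124, 0.002], [-0.0, 0.008, 1.021])
([0.158, -0.141, 0.003], [0.0, 0.008, 1.162])
([0.176, -0.157, 0.003], [0.001, 0.008, 1.296])
([0.193, -0.172, 0.003], [0.001, 0.008, 1.419])
([0.207, -0.186, 0.004], [0.002, 0.008, 1.528])
([0.22, -0.197, 0.004], [0.002, 0.008, 1.619])
([0.229, -0.205, 0.004], [0.002, 0.008, 1.689])
([0.235, -0.21, 0.004], [0.002, 0.008, 1.733])
([0.237, -0.212, 0.004], [0.003, 0.008, 1.749])
```

Request:
play_rows([
  [[0.005,-0.004,0],[0,0,0.04]],
  [[0.018,-0.016,0],[0,0,0.13]],
  [[0.035,-0.031,0],[0,0,0.26]],
  [[0.053,-0.047,0],[0,0,0.39]],
  [[0.071,-0.063,0],[0,0,0.52]],
  [[0.089,-0.079,0],[0,0,0.65]],
  [[0.107,-0.095,0],[0,0,0.78]],
  [[0.125,-0.111,0],[0,0,0.91]],
  [[0.142,-0.127,0],[0,0,1.04]],
  [[0.159,-0.142,0],[0,0,1.17]],
  [[0.175,-0.156,0],[0,0,1.29]],
  [[0.187,-0.167,0],[0,0,1.38]],
])

```text
clock: 29.4
eef_pos: [0.5116, -0.2399, 0.17]
tool_rot: [0.434, 0.901, -0.001, -0.0]
force: [-0.5, -1.0, -0.9]
gripper_width: 0.623
grasp_force: 63.4
```

```bash
python3 - <<'E'
from h import *
o=get_obs();print(pose()[0],o["gripper_width"],delta([.4925,-.301,.12],topdown(-72)))
E
```

```text
[ 0.51160671 -0.23993028  0.16996687] 0.6226804803739555 ([-0.036, -0.053, 0.05], [-0.001, 0.0, 0.36])
```

Request:
play_rows([
  [[-0.008,-0.012,0],[0,0,0.08]],
  [[-0.018,-0.027,0.004],[0,0,0.18]],
  [[-0.028,-0.041,0.012],[0,0,0.28]],
  [[-0.034,-0.05,0.028],[0,0,0.34]],
  [[-0.036,-0.053,0.042],[0,0,0.36]],
  [[-0.036,-0.053,0.05],[0,0,0.36]],
  [[-0.036,-0.053,0.05],[0,0,0.36]],
])

```text
clock: 30.1
eef_pos: [0.4945, -0.2976, 0.1195]
tool_rot: [0.584, 0.812, 0.001, -0.001]
force: [0.5, 0.4, -2.7]
gripper_width: 0.623
grasp_force: 63.4
```

```bash
python3 - <<'E'
from h import *
o=get_obs();print(pose()[0],o["gripper_width"],o["force"],delta([.4925,-.301,.03],topdown(-72)))
P=cloud("scene",get_image("scene")[1]);p,r=pose()
q=P.reshape(-1,3);q=q[~np.isnan(q[:,0])];s=q[(np.linalg.norm(q[:,:2]-p[:2],axis=1)<.04)&(q[:,2]>.04)&(q[:,2]<.14)]
print("lowest seen of held",len(s),np.percentile(s[:,2],[0,1,5]).round(3) if len(s) else 0)
E
```

```text
[ 0.49453526 -0.29757262  0.11945948] 0.6231150459907665 [ 0.54806559  0.3676545  -2.67529331] ([-0.003, -0.003, 0.089], [-0.0, -0.002, 0.009])
lowest seen of held 135 [0.115 0.119 0.122]
```

Request:
play_rows([
  [[-0.001,-0.001,0.012],[0,0,0]],
  [[-0.002,-0.002,0.035],[0,0,0]],
  [[-0.002,-0.002,0.058],[0,0,0]],
  [[-0.002,-0.002,0.075],[0,0,0]],
  [[-0.002,-0.002,0.085],[0,0,0]],
  [[-0.002,-0.002,0.089],[0,0,0]],
  [[-0.002,-0.002,0.089],[0,0,0]],
])

```text
clock: 30.85
eef_pos: [0.4951, -0.3019, 0.0327]
tool_rot: [0.584, 0.811, 0.0, 0.002]
force: [-0.3, -0.2, -2.1]
gripper_width: 0.628
grasp_force: 63.4
```

Request:
play_rows([
  [[0,0,0.002],[0,0,0]],
  [[0,0,0.004],[0,0,0]],
  [[0,0,0.006],[0,0,0]],
  [[0,0,0.006],[0,0,0]],
])

```text
clock: 31.25
eef_pos: [0.4948, -0.3021, 0.0268]
tool_rot: [0.585, 0.811, 0.0, 0.002]
force: [-0.4, 0.2, -1.7]
gripper_width: 0.623
grasp_force: 63.4
```

Request:
play_rows([
  [[0,0,0.002],[0,0,0]],
  [[0,0,0.004],[0,0,0]],
  [[0,0,0.006],[0,0,0]],
  [[0,0,0.006],[0,0,0]],
])

```text
clock: 31.65
eef_pos: [0.4946, -0.3019, 0.0203]
tool_rot: [0.585, 0.811, 0.0, 0.001]
force: [-0.3, -0.6, -1.8]
gripper_width: 0.622
grasp_force: 63.4
```

Request:
play_rows([
  [[0,0,0.001],[0,0,0]],
  [[0,0,0.002],[0,0,0]],
  [[0,0,0.003],[0,0,0]],
  [[0,0,0.003],[0,0,0]],
])

```text
clock: 32.05
eef_pos: [0.495, -0.3023, 0.0197]
tool_rot: [0.585, 0.811, 0.0, 0.002]
force: [-3.7, 1.8, 9.0]
gripper_width: 0.621
grasp_force: 64.5
```

Request:
play_rows([
  [[0,0,0.001],[0,0,0]],
  [[0,0,0.002],[0,0,0]],
  [[0,0,0.003],[0,0,0]],
  [[0,0,0.003],[0,0,0]],
])

```text
clock: 32.45
eef_pos: [0.4951, -0.3025, 0.0194]
tool_rot: [0.585, 0.811, -0.0, 0.002]
force: [-7.9, 3.7, 22.7]
gripper_width: 0.623
grasp_force: 66.0
```

Request:
play_rows([
  [[0,0,-0.003],[0,0,0]],
  [[0,0,-0.0045],[0,0,0]],
  [[0,0,-0.0045],[0,0,0]],
])

```text
clock: 32.75
eef_pos: [0.4955, -0.3025, 0.0198]
tool_rot: [0.585, 0.811, 0.0, 0.002]
force: [-0.9, 0.5, 4.0]
gripper_width: 0.624
grasp_force: 63.9
```

Request:
play_rows([
  [[0,0,0],[0,0,0]],
  [[0,0,0],[0,0,0]],
  [[0,0,0],[0,0,0]],
  [[0,0,0],[0,0,0]],
  [[0,0,-0.005],[0,0,0]],
  [[0,0,-0.02],[0,0,0]],
  [[0,0,-0.045],[0,0,0]],
  [[0,0,-0.08],[0,0,0]],
  [[0,0,-0.12],[0,0,0]],
  [[0,0,-0.16],[0,0,0]],
  [[0,0,-0.2],[0,0,0]],
  [[0,0,-0.22],[0,0,0]],
], gripper=-0.8)

```text
clock: 33.95
eef_pos: [0.4959, -0.3024, 0.2443]
tool_rot: [0.585, 0.811, 0.001, 0.005]
force: [-0.1, 0.2, 0.1]
gripper_width: 0.897
grasp_force: 0.0
```

```bash
python3 - <<'E'
from h import *
print(pose()[0])
s=get_image("side")[0];b,d=get_image("scene");P=cloud("scene",d)
for c in cut_out("scene","big1"):
    t=P[c["mask"]];t=t[~np.isnan(t[:,0])];print(round(c["p"],2),np.int32(c["at"]),np.median(t,0).round(3),np.percentile(t[:,2],98).round(3))
cv2.imwrite("pics/f.png",np.hstack([cv2.resize(s[90:330,200:420],(400,436)),cv2.resize(b[130:330,100:500],(400,200)).repeat(1,0) if 0 else cv2.resize(b[140:300,120:267],(400,436))]))
E
```

```text
[ 0.49590229 -0.30238328  0.24427222]
0.98 [216 176] [ 0.511 -0.374  0.044] 0.053
0.94 [221 205] [ 0.509 -0.298  0.045] 0.058
0.84 [268 493] [0.687 0.404 0.044] 0.049
0.83 [148 411] [0.224 0.302 0.036] 0.048
0.56 [160 433] [0.315 0.353 0.039] 0.049
0.38 [219 461] [0.521 0.375 0.015] 0.123
```

View pics/f.png

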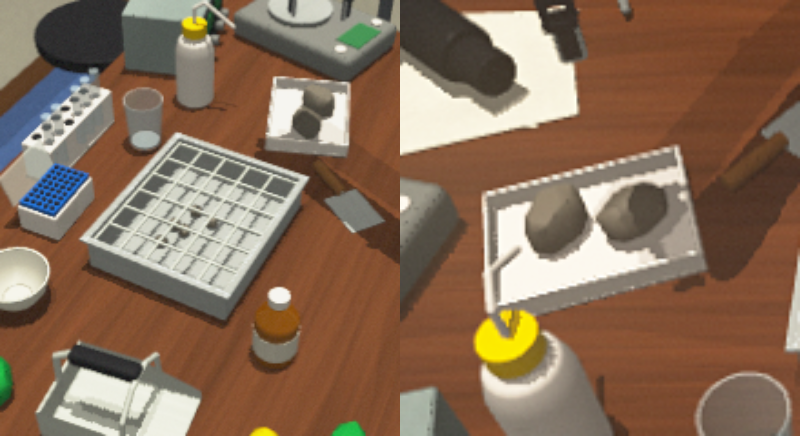

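Both big stones lie in the tray (right half, 557,217 and 632,212), the scoop stands level and empty, and the small stones are in the pan. I've viewed my ten pictures, so one numeric check that none sits above the wires, then hand in.

```bash
python3 - <<'E'
from h import *
hi=0
for n in("scene","side"):
    b,d=get_image(n);P=cloud(n,d)
    with np.errstate(invalid="ignore"):
        box=(abs(P[...,0]-.56)<.1)&(abs(P[...,1]-.02)<.125)
        m=box&(P[...,2]>.060)&(P[...,2]<.13);dk=np.uint8(box&(b.max(-1)<110)&(P[...,2]<.054)&(P[...,2]>.012))
    k=cv2.connectedComponentsWithStats(dk)
    print(n,"above wires",m.sum(),np.nanmax(P[box][:,2]).round(4),"dark blobs",[(s[4],P[k[1]==i+1].mean(0).round(3).tolist()) for i,s in enumerate(k[2][1:]) if s[4]>12])
    print([(round(c["p"],2),np.int32(c["at"]).tolist()) for c in cut_out(n,"small1")])
E
```

```text
scene above wires 0 0.0594 dark blobs [(np.int32(24), [0.587, -0.018, 0.019]), (np.int32(19), [0.584, 0.034, 0.019])]
[(0.4, [242, 336]), (0.27, [285, 171])]
side above wires 3 0.061 dark blobs [(np.int32(14), [0.545, 0.002, 0.016]), (np.int32(15), [0.584, 0.041, 0.016])]
[]
```

```bash
python3 -c "
from bench import *
print(finish_job())"
```

```text
the job is handed in; nothing more can be done
None
```

The job is handed in: no stone sits above the grate wires (small ones seen in the pan, though I could not count all five), the empty scoop stands level in its old place and both big stones lie in the tray, in about 34 s; one risk is that joint 6 read 0.198 rad during the pour, just under its 0.2 lower limit.

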